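# Find the loaded pouring pot by weight and empty it into the tray

### The job

One of the three covered steel pots still holds a loose steel ball and the other two are empty: find out which by lifting them one after another by the grip and judging the weight. Tip only the loaded pot over the tray, so that the ball rolls out of its spout and stays in the tray; never tip an empty pot. Leave all three pots standing upright where they stood.

Things in the scene. Friction and masses are not known exactly. Their poses are not given: they have to be found in the camera images.
- pot_a: opaque sheet-steel pouring pot, 95 long (x) x 54 wide (y) x 100 mm high. Origin on the underside, z up, +x the way the spout points. Closed hooded box behind (x -27 to +19 mm, 67 high); open spout, 46 wide inside, rises at 40 degrees to a lip at x +68, z +52. Black block grip on the hood, 36 (x) x 26 (y), z 67 to 100, centred at x -4, y 0: grasp it from above across either width, at about z 88
- pot_b: second pot, just like pot_a outside, same frame. An empty pot weighs 0.18 to 0.22 kg; the loaded one, which may be any of the three, holds besides a steel ball, 36 mm, 0.19 kg, hidden under the hood. The ball stays at the back within 20 degrees of level
- pot_c: third pot, just like pot_a outside, same frame. From the loaded pot the ball rolls out over the lip when it is tipped spout down (about its y axis) by 55 to 70 degrees; the ball then flies some 50 mm on beyond the lip
- tray: open rectangular aluminium tray fixed on the trolley, 180 (x) x 180 (y) x 50 mm high, walls and floor 5 mm thick; origin at the centre of its underside, z up

How it is judged:
By the outcome, as a careful person would: the job done as asked, in the order asked, and still so for the second after the job is handed in, with the robot touching nothing.
It also fails if it takes over 72 s, if anything falls off the work surface, if the arm or the gripper's body presses on something with over 40 N, if the wrist force passes 120 N, or if a joint passes its speed limit or range.

### The arm

A 7-joint arm with a two-finger parallel gripper is mounted at the origin on a cart in front of the work surface, level with it; the furniture and walls round the work are solid. World frame = base frame: x ahead of the robot, y to its left, z up, the work surface at z = 0. Lengths are in m, angles in rad, forces in N, time in s.
With the tool pointing down it reaches from about 0.4 to 0.85 m from the base axis. Payload 4.5 kg.
Tool frame: the origin (TCP) lies midway between the tips of the shut fingers; the grasp point (between the pads) lies 19 mm behind it; z points along the fingers, y is the line along which they close (so a half turn about z gives the same grasp; the last joint's range is limited). The gripper opens to 88 mm and grips with 3 to 60 N. Pads are 18 mm wide; open, the fingers measure 123 mm over their backs; the gripper's body (75 mm by 187 mm) begins 45 mm behind the grasp point.
Start: joints at [0.034, 0.689, -0.195, 1.565, 0.157, 0.902, -0.215], TCP at [0.625, 0, 0.239] pointing down, gripper open.
Joint ranges: [-3.01, 3.01], [-0.46, 2.08], [-1.47, 1.51], [0.13, 2.56], [-1, 4.14], [0.04, 2.09], [-2.66, 2.66]. Speed limits (rad/s): [2.57, 2.57, 3.14, 3.14, 3.14, 3.14, 3.14].

### API

Orientations are given as a unit quaternion [x, y, z, w].
In Python, from plant import get_state, viewer, workorder gives the robot as it stands. The module is installed in compiled form; this text tells all that it offers.
- The arm moves only by the tool step_arm, never from a script. Its argument "motion" is a list of rows, each an object of numbers: "wx", "wy", "wz": the turn, a rotation vector about the tool's x, y, z each as a share of 180 degrees, from -1 to 1; "dx", "dy", "dz": the shift along the tool's x, y, z each as a share of 8 cm, from -1 to 1; "claw": the finger opening in mm, from 0 to 88.1. A call has 1 to 8 rows; each row is the pose to reach, as a shift and turn from the pose commanded when the call began, along the tool's axes at that moment, turning the shorter way round; what a row does not reach only later rows make up. A row lasts 1/10 s, in which the tool goes at most 50 mm and 8.59 degrees, less where a joint would pass 70% of its speed; a pose out of reach is approached as far as the arm can. A call with a number of a shift or a turn outside -1 to 1 is refused whole. A call with a gripper value outside its range is refused whole. The fingers move at their own pace and stop on an object; "force" is the grip in N (left out, the last holds). Time passes only in rows, so rows that repeat a pose let the fingers close. It gives the time, the measured TCP pose, the force, the opening and the grip force at its end, in the units of the state.
- get_state(): the state, without advancing time (a new reading comes with each control period).
- viewer.snapshot(name): name is "scene" or "side" or "wrist"; returns (picture, depth): 420x560x3 uint8, red, green, blue; 420x560 float32, m along the optical axis (not along the pixel's ray), 0 where there is no reading.
- viewer.calibration(name): a dict with "vfov" (degrees; the focal length in pixels is half the picture's height over the tangent of half this angle, whatever the lens; pixels are square), "cx", "cy" (the principal point, pixels), "dist_coeffs" ([k1, k2, p1, p2, k3] as OpenCV has them; the pictures are not rectified), "extrinsics" (4x4, takes a point from camera to world coordinates). Camera axes: x right, y down, z forward; pixel columns grow to the right and rows downward; lengths in m; the calibration is good to about 2 mm. A picture is of the moment at which its call begins: read the wrist's pose just before it. calibration takes no time and is no camera call; for the wrist camera it gives the pose at the moment of the call.
- workorder.finish_job(): hands the job in; it is judged then, once.
The state is a dict: "clock": time; "q": joint angles; "qd": joint speeds; "joint_torque": joint torques, N m; "tool_pos": TCP position; "eef_rot": TCP orientation; "contact_force": force on the tool from outside, world axes, zero at the start; "moment": the same for the moment, N m; "opening": opening from 0.0 (shut) to 1.0 (fully open); "finger_force": force on a finger pad.
Only numpy, scipy, OpenCV 4.12 (cv2) and the standard library are available. Lean on these libraries where they do the work, as an engineer would, in place of code of your own. Each camera call takes 0.05 s, during which the arm holds its last target. There are 200 camera calls.

## Working session

There is one attempt and no reset: what is moved stays moved. The work goes in short steps, Python scripts to look and compute and a tool call to move; the robot and the scene stay as the last step left them, time stands still between calls to the robot, and variables do not carry over. Pictures are saved under pics/ and viewed, at most 10 in all, crops included, and the job is handed in when it is done.

Besides the shell and the picture viewer there is one more tool, called after ">>>" as name(argument=value, ...), one argument or row to a line, values as JSON. step_arm: Moves the arm, as the interface text tells. Shift numbers are shares of 8 cm and turn numbers shares of 180 degrees, none past 1 either way. Its arguments: {"type":"object","properties":{"motion":{"type":"array","items":{"type":"object","properties":{"wx":{"type":"number","minimum":-1,"maximum":1},"wy":{"type":"number","minimum":-1,"maximum":1},"wz":{"type":"number","minimum":-1,"maximum":1},"dx":{"type":"number","minimum":-1,"maximum":1},"dy":{"type":"number","minimum":-1,"maximum":1},"dz":{"type":"number","minimum":-1,"maximum":1},"claw":{"type":"number"}}}},"force":{"type":"number"}},"required":["motion"]}

```bash
mkdir -p pics
cat > h.py <<'E'
import numpy as np,cv2
from plant import get_state,viewer,workorder
def cam(name):
    c=viewer.calibration(name);p,d=viewer.snapshot(name)
    f=p.shape[0]/2/np.tan(np.radians(c['vfov'])/2)
    K=np.array([[f,0,c['cx']],[0,f,c['cy']],[0,0,1]])
    return p,d,K,np.array(c['dist_coeffs'],float),np.array(c['extrinsics'])
def cloud(d,K,D,T):
    h,w=d.shape;u,v=np.meshgrid(np.arange(w),np.arange(h))
    n=cv2.undistortPoints(np.stack([u,v],-1).reshape(-1,1,2).astype(np.float64),K,D).reshape(h,w,2)
    P=np.concatenate([n*d[...,None],d[...,None]],-1)
    W=P@T[:3,:3].T+T[:3,3];W[d<=0]=np.nan
    return W
E
python3 - <<'E'
from h import *
print(get_state())
ims=[]
for n in ['scene','side']:
    p,d,K,D,T=cam(n);W=cloud(d,K,D,T);np.savez(f'{n}.npz',p=p,W=W);print(n,T.round(3).tolist(),(d>0).mean())
    cv2.imwrite(f'pics/{n}.png',p[...,::-1])
E
```

```text
{'clock': 0.0, 'q': array([ 0.03380081,  0.68996003, -0.19450446,  1.56637992,  0.15729614,
        0.9025203 , -0.21508685]), 'qd': array([ 0.00068975, -0.00037042,  0.00021488,  0.00203168, -0.00082635,
        0.00067364,  0.00067877]), 'joint_torque': array([ 3.38560185e-04, -5.27571630e+01, -1.26686912e+00, -1.53434461e+01,
       -5.26333472e-02,  6.56995355e-03,  1.65937727e-04]), 'tool_pos': array([ 6.24341608e-01, -5.74782429e-05,  2.37915198e-01]), 'eef_rot': array([ 7.07074151e-01,  7.07138788e-01, -7.13265000e-04, -6.09598711e-04]), 'contact_force': array([-0.30917962, -0.02649455,  0.04027296]), 'moment': array([0.02889607, 0.04113637, 0.02971205]), 'finger_force': 0.0, 'opening': 1.0030295530935962}
scene [[-0.869, -0.274, 0.412, 0.199], [-0.494, 0.455, -0.741, 0.817], [0.016, -0.847, -0.531, 0.485], [0.0, 0.0, 0.0, 1.0]] 0.8956632653061225
side [[-0.999, 0.029, -0.042, 0.589], [0.051, 0.417, -0.908, 1.013], [-0.009, -0.909, -0.417, 0.436], [0.0, 0.0, 0.0, 1.0]] 0.8012457482993197
```

View pics/scene.png

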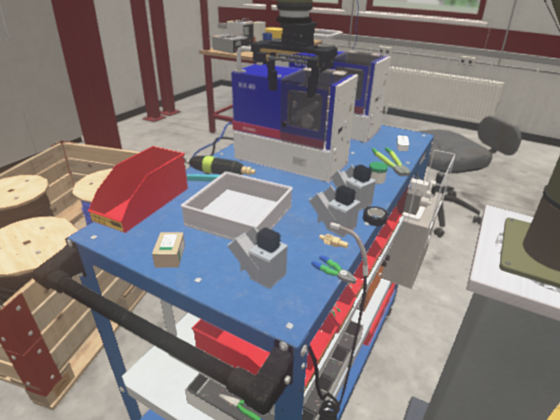

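View pics/side.png

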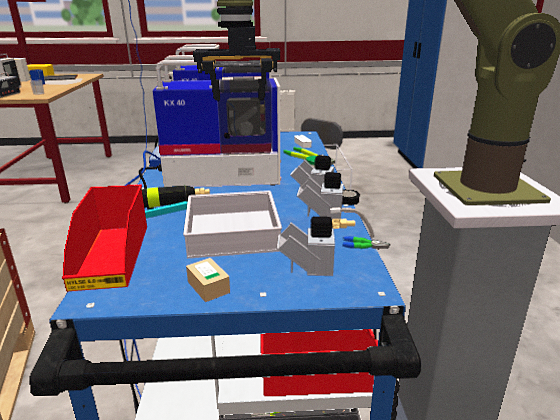

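The scene view shows three pots, with black grips at about (268,240), (345,194) and (363,173). The tray is near (238,205), and a blue machine stands behind at −y. In the side view the spouts point away from the robot, and the grips are at (320,227), (332,181) and (322,162).

Run:
```python
from h import *
for n in ['scene','side']:
    z=np.load(n+'.npz');p,W=z['p'],z['W'];Z=W[...,2]
    print(n)
    g=(p.max(-1)<60)&(Z>.068)&(Z<.115)&(W[...,0]>.2)&(W[...,0]<.9)
    k,l,s,c=cv2.connectedComponentsWithStats(g.astype(np.uint8))
    for i in range(1,k):
        if s[i,4]>60:
            m=l==i;t=m&(Z>np.nanmax(Z[m])-.008)
            print('grip',c[i].round(),s[i,4],np.median(W[t],0).round(4),'rect',[np.round(a,3) for a in cv2.minAreaRect(W[t][:,:2].astype(np.float32))],Z[m].max().round(3))
            # pot points by neighbourhood: metal
            ctr=np.median(W[t],0)
            r=np.hypot(W[...,0]-ctr[0],W[...,1]-ctr[1])
            q=(r<.085)&(Z>.03)&(Z<.07)&(p.max(-1)>70)&(p.max(-1).astype(int)-p.min(-1)<40)
            print('  pot rect',[np.round(a,3) for a in cv2.minAreaRect(W[q][:,:2].astype(np.float32))])
            hood=(r<.04)&(Z>.06)&(Z<.072);
            print('  hood rect',[np.round(a,3) for a in cv2.minAreaRect(W[hood][:,:2].astype(np.float32))])
    # tray rim
    t=(Z>.044)&(Z<.054)&(p.max(-1).astype(int)-p.min(-1)<40)&(W[...,0]>.45)&(W[...,0]<1)
    k,l,s,c=cv2.connectedComponentsWithStats(t.astype(np.uint8))
    for i in range(1,k):
        if s[i,4]>80:
            print('rim',c[i].round(),s[i,4],[np.round(a,3) for a in cv2.minAreaRect(W[l==i][:,:2].astype(np.float32))])
    # obstacles: height grid
    x=W[...,0];y=W[...,1];ok=(x>.2)&(x<1)&(y>-.7)&(y<.6)&(Z>-.02)&(Z<.6)
    G=np.zeros((16,26))
    np.maximum.at(G,(((x[ok]-.2)/.05).astype(int),((y[ok]+.7)/.05).astype(int)),Z[ok])
    print((G*100).round().astype(int))
```

```text
scene
rim [290. 156.] 383 [array([ 0.657, -0.056]), array([0.331, 0.122]), np.float64(24.528)]
rim [226. 162.] 153 [array([0.779, 0.066]), array([0.08 , 0.026]), np.float64(8.785)]
rim [245. 191.] 599 [array([0.645, 0.2  ]), array([0.186, 0.181]), np.float64(3.972)]
rim [217. 217.] 269 [array([0.642, 0.291]), array([0.171, 0.008]), np.float64(4.647)]
rim [246. 239.] 117 [array([0.54 , 0.327]), array([0.025, 0.028]), np.float64(76.059)]
rim [258. 259.] 244 [array([0.499, 0.364]), array([0.107, 0.045]), np.float64(20.799)]
[[ 0  0  0  0  0  0  0  0  0  0  0  0  0  0  0  0  0  0  0  0  0  0  0  0
   0  0]
 [ 0  0  0  0  0  0  0  0  0  0  0  0  0  0  0  0  0  0  0  0  0  0  0  0
   0  0]
 [ 0  0  0  0  0  0  0  0  0  0  0  0  0  0  2  2  0  0  0  1  0  0  0  0
   0  0]
 [ 0  0  0  0  0  0  0  0  1  2  2  0  0  7  6  2  7  4  2  1  0  0  0  1
   0  0]
 [ 0  0  0  0  2  2  2  2  2  2  5  5  0 10 10  0 10  7  2  1  0  0  0  0
   0  0]
 [ 0  0  0  0  2  2  1  1  2  0  0  5  0  8  9  8  8  7  0  0 10 10  0  0
   0  0]
 [ 0  0  0 26 26 26 26  1  0  0 26 26 26 35 35  0  6  0  5  5  8  9  0  0
 
[... 2745 characters left out ...]
 0  5  5  5  5  6  6  0  0
   0  0]
 [ 0  0  0  0  0  0 26  0  0  0 26 26 26 43 44  0  5  1  0  5  0  3  3  0
   0  0]
 [ 0  0  0  0 32 32 26  0  0  0 26 26 26 40 44  0  5  1  1  5  5  4  4  0
   0  0]
 [ 0  0  0 31 32 32 32  0  0  0 32 26 32 34 34  5  5  5  5  5  5  4  3  0
   0  0]
 [ 0  0  0 32 32 26 32  0  0  0 32 26 32 32  5  5  2  0  0  0  0  0  0  0
   0  0]
 [ 0  0  0 32 32 25 32  0  0  0 32 25 32 30  0  5  2 10 10 10 10  7  0  0
   0  0]
 [ 0  0  0  0  0  0  0  3  3  3  0  8  9  8  5  5  0 10  0  0  0  4  0  0
   0  0]
 [ 0  0  0  0  2  0  0  3  3  3  0  0  0  0  4  0  0 10 10 10 10  7  3  0
   0  0]
 [ 0  0  0  0  0  0  0  0  0  0  0  0  0  0  0  0  0  0  0  0  0  0  0  0
   0  0]]
```

>>> step_arm(
  motion=[
    {"dx":1},
    {"dx":1},
  ],
)

```text
$.motion[0]: bad value
```

>>> step_arm(
  motion=[
    {"dx":1},
    {"dx":1},
  ],
)

```text
$.motion[0]: bad value
```

>>> step_arm(
  motion=[
    {"dx":0.5,"dy":0.6,"wz":-0.38},
    {"dx":0.5,"dy":0.6,"wz":-0.38},
    {"dx":0.5,"dy":0.6,"wz":-0.38},
    {"dx":0.5,"dy":0.6,"wz":-0.38},
    {"dx":0.5,"dy":0.6,"wz":-0.38},
    {"dx":0.5,"dy":0.6,"wz":-0.38},
    {"dx":0.5,"dy":0.6,"wz":-0.38},
    {"dx":0.5,"dy":0.6,"wz":-0.38},
  ],
)

```text
$.motion[0]: bad value
```

>>> step_arm(
  motion=[
    {"wz":-0.12},
    {"wz":-0.12},
    {"wz":-0.12},
    {"wz":-0.12},
  ],
)

```text
$.motion[0]: bad value
```

```bash
python3 -c "
from h import *
s=get_state();print(s['clock'],s['q'].round(3),s['tool_pos'].round(3),s['eef_rot'].round(3),s['contact_force'].round(2))"
```

```text
0.1 [ 0.034  0.69  -0.194  1.566  0.157  0.902 -0.215] [ 0.624 -0.     0.238] [ 0.707  0.707 -0.001 -0.001] [-0.17  0.26  0.1 ]
```

>>> step_arm(
  motion=[
    {"dx":1,"dy":0,"dz":0,"wx":0,"wy":0,"wz":0,"claw":60},
    {"dx":1,"dy":0,"dz":0,"wx":0,"wy":0,"wz":0,"claw":60},
  ],
  force=30,
)

```text
clock: 0.3
tool_pos: [0.6246, 0.0827, 0.2384]
eef_rot: [0.707, 0.707, 0.0, -0.001]
contact_force: [-0.1, 1.0, -0.0]
opening: 0.843
finger_force: 0.0
```

>>> step_arm(
  motion=[
    {"dx":1,"dy":0,"dz":0,"wx":0,"wy":0,"wz":0,"claw":60},
    {"dx":1,"dy":0,"dz":0,"wx":0,"wy":0,"wz":0,"claw":60},
  ],
)

```text
clock: 0.5
tool_pos: [0.624, 0.1648, 0.2384]
eef_rot: [0.706, 0.708, 0.001, -0.001]
contact_force: [-0.1, 0.6, -0.2]
opening: 0.687
finger_force: 0.0
```

>>> step_arm(
  motion=[
    {"dx":0.5,"dy":0.6,"dz":0,"wx":0,"wy":0,"wz":-0.38,"claw":60},
    {"dx":0.5,"dy":0.6,"dz":0,"wx":0,"wy":0,"wz":-0.38,"claw":60},
    {"dx":0.5,"dy":0.6,"dz":0,"wx":0,"wy":0,"wz":-0.38,"claw":60},
    {"dx":0.5,"dy":0.6,"dz":0,"wx":0,"wy":0,"wz":-0.38,"claw":60},
    {"dx":0.5,"dy":0.6,"dz":0,"wx":0,"wy":0,"wz":-0.38,"claw":60},
    {"dx":0.5,"dy":0.6,"dz":0,"wx":0,"wy":0,"wz":-0.38,"claw":60},
    {"dx":0.5,"dy":0.6,"dz":0,"wx":0,"wy":0,"wz":-0.38,"claw":60},
    {"dx":0.5,"dy":0.6,"dz":0,"wx":0,"wy":0,"wz":-0.38,"claw":60},
  ],
)

```text
clock: 1.3
tool_pos: [0.6727, 0.1998, 0.2381]
eef_rot: [0.184, 0.983, -0.0, -0.001]
contact_force: [-0.6, -1.0, 0.6]
opening: 0.681
finger_force: 0.0
```

>>> step_arm(
  motion=[
    {"dx":0,"dy":0,"dz":0,"wx":0,"wy":0,"wz":-0.12,"claw":60},
    {"dx":0,"dy":0,"dz":0,"wx":0,"wy":0,"wz":-0.12,"claw":60},
    {"dx":0,"dy":0,"dz":0,"wx":0,"wy":0,"wz":-0.12,"claw":60},
    {"dx":0,"dy":0,"dz":0,"wx":0,"wy":0,"wz":-0.12,"claw":60},
  ],
)

```text
clock: 1.7
tool_pos: [0.6727, 0.1996, 0.238]
eef_rot: [0.0, 1.0, -0.0, -0.001]
contact_force: [0.6, -0.3, -0.0]
opening: 0.686
finger_force: 0.0
```

```bash
python3 -c "
from h import *
s=get_state();print(s['clock'],s['q'].round(3),s['tool_pos'].round(3),s['eef_rot'].round(3),s['contact_force'].round(2))"
```

```text
1.7 [-0.086  0.85  -0.585  1.287  0.473  1.142  0.863] [0.673 0.2   0.238] [ 0.     1.    -0.    -0.001] [ 0.59 -0.32 -0.04]
```

>>> step_arm(
  motion=[
    {"dx":0,"dy":0,"dz":0.4,"wx":0,"wy":-0.34,"wz":0,"claw":60},
    {"dx":0,"dy":0,"dz":0.4,"wx":0,"wy":-0.34,"wz":0,"claw":60},
    {"dx":0,"dy":0,"dz":0.4,"wx":0,"wy":-0.34,"wz":0,"claw":60},
    {"dx":0,"dy":0,"dz":0.4,"wx":0,"wy":-0.34,"wz":0,"claw":60},
    {"dx":0,"dy":0,"dz":0.4,"wx":0,"wy":-0.34,"wz":0,"claw":60},
    {"dx":0,"dy":0,"dz":0.4,"wx":0,"wy":-0.34,"wz":0,"claw":60},
    {"dx":0,"dy":0,"dz":0.4,"wx":0,"wy":-0.34,"wz":0,"claw":60},
    {"dx":0,"dy":0,"dz":0.4,"wx":0,"wy":-0.34,"wz":0,"claw":60},
  ],
)

```text
clock: 2.5
tool_pos: [0.6754, 0.1834, 0.2038]
eef_rot: [0.014, 0.942, -0.046, 0.331]
contact_force: [0.4, -0.1, -0.8]
opening: 0.681
finger_force: 0.0
```

```bash
python3 -c "
from h import *
s=get_state();print(s['clock'],s['q'].round(3),s['tool_pos'].round(3),s['eef_rot'].round(3),s['contact_force'].round(2))"
```

```text
2.5 [-0.487  0.721 -0.046  1.986  1.858  0.451 -0.732] [0.675 0.183 0.204] [ 0.014  0.942 -0.046  0.331] [ 0.36 -0.13 -0.79]
```

>>> step_arm(
  motion=[
    {"dx":0,"dy":0,"dz":0,"wx":0,"wy":0,"wz":0,"claw":60},
    {"dx":0,"dy":0,"dz":0,"wx":0,"wy":0,"wz":0,"claw":60},
  ],
)

```text
clock: 2.7
tool_pos: [0.6749, 0.1833, 0.2029]
eef_rot: [0.013, 0.943, -0.047, 0.329]
contact_force: [-0.1, 0.6, 0.4]
opening: 0.683
finger_force: 0.0
```

```bash
python3 -c "
from h import *
from scipy.spatial.transform import Rotation as R
s=get_state();print(s['clock'],s['q'].round(3),s['tool_pos'].round(3),s['eef_rot'].round(3),R.from_quat(s['eef_rot']).as_matrix().round(3))"
```

```text
2.7 [-0.485  0.721 -0.048  1.984  1.845  0.448 -0.716] [0.675 0.183 0.203] [ 0.013  0.943 -0.047  0.329] [[-0.784  0.056  0.619]
 [-0.006  0.995 -0.097]
 [-0.621 -0.08  -0.78 ]]
```

>>> step_arm(
  motion=[
    {"dx":0,"dy":0.2,"dz":0,"wx":0,"wy":-0.13,"wz":0,"claw":60},
    {"dx":0,"dy":0.2,"dz":0,"wx":0,"wy":-0.13,"wz":0,"claw":60},
    {"dx":0,"dy":0.2,"dz":0,"wx":0,"wy":-0.13,"wz":0,"claw":60},
    {"dx":0,"dy":0.2,"dz":0,"wx":0,"wy":-0.13,"wz":0,"claw":60},
    {"dx":0,"dy":0.2,"dz":0,"wx":0,"wy":-0.13,"wz":0,"claw":60},
    {"dx":0,"dy":0.2,"dz":0,"wx":0,"wy":-0.13,"wz":0,"claw":60},
  ],
)

```text
clock: 3.3
tool_pos: [0.6769, 0.198, 0.2021]
eef_rot: [0.004, 0.857, -0.05, 0.513]
contact_force: [-0.0, -0.1, -0.9]
opening: 0.68
finger_force: 0.0
```

```bash
python3 -c "
from h import *
from scipy.spatial.transform import Rotation as R
s=get_state();print(s['clock'],s['q'].round(3),s['tool_pos'].round(3),s['eef_rot'].round(3),R.from_quat(s['eef_rot']).as_matrix().round(3))"
```

```text
3.3 [-0.513  0.895 -0.187  2.213  2.346  1.155 -1.329] [0.677 0.198 0.202] [ 0.004  0.857 -0.05   0.513] [[-0.473  0.059  0.879]
 [-0.044  0.995 -0.09 ]
 [-0.88  -0.081 -0.468]]
```

>>> step_arm(
  motion=[
    {"dx":0,"dy":0,"dz":-0.3,"wx":0,"wy":0.34,"wz":0,"claw":60},
    {"dx":0,"dy":0,"dz":-0.3,"wx":0,"wy":0.34,"wz":0,"claw":60},
    {"dx":0,"dy":0,"dz":-0.3,"wx":0,"wy":0.34,"wz":0,"claw":60},
    {"dx":0,"dy":0,"dz":-0.3,"wx":0,"wy":0.34,"wz":0,"claw":60},
    {"dx":0,"dy":0,"dz":-0.3,"wx":0,"wy":0.34,"wz":0,"claw":60},
    {"dx":0,"dy":0,"dz":-0.3,"wx":0,"wy":0.34,"wz":0,"claw":60},
    {"dx":0,"dy":0,"dz":-0.3,"wx":0,"wy":0.34,"wz":0,"claw":60},
    {"dx":0,"dy":0,"dz":-0.3,"wx":0,"wy":0.34,"wz":0,"claw":60},
  ],
)

```text
clock: 4.1
tool_pos: [0.6582, 0.1985, 0.2147]
eef_rot: [0.03, 0.978, -0.078, 0.19]
contact_force: [1.4, -1.1, -0.4]
opening: 0.681
finger_force: 0.0
```

```bash
cat > s.py <<'E'
from h import *
from scipy.spatial.transform import Rotation as R
s=get_state();print(s['clock'],s['q'].round(3),s['tool_pos'].round(3),s['contact_force'].round(2));print(R.from_quat(s['eef_rot']).as_matrix().round(3))
E
python3 s.py
```

```text
4.1 [-0.392  0.715 -0.214  1.712  0.849  0.655  0.301] [0.658 0.198 0.215] [ 1.45 -1.05 -0.38]
[[-0.926  0.089  0.367]
 [ 0.029  0.986 -0.165]
 [-0.376 -0.142 -0.916]]
```

```bash
cat > go.py <<'E'
# prints share numbers to reach TCP x y z with tool x at yaw (deg), tilt (deg, spout down) from the measured pose
import sys
from h import *
from scipy.spatial.transform import Rotation as R
x,y,z,yaw,tilt=map(float,sys.argv[1:6])
s=get_state();A=R.from_quat(s['eef_rot'])
c,n=np.cos(np.radians(yaw)),np.sin(np.radians(yaw))
B=R.from_matrix(np.array([[c,n,0],[n,-c,0],[0,0,-1]]))*R.from_euler('y',-tilt,degrees=True)
d=A.inv().apply(np.array([x,y,z])-s['tool_pos'])/.08
w=(A.inv()*B).as_rotvec()/np.pi
print('t',s['clock'],'q',s['q'].round(2),'pos',s['tool_pos'].round(4))
print('d',d.round(3),'w',w.round(4),'rows',np.ceil(np.linalg.norm(w)*180/8.59),'Fz',s['contact_force'].round(2))
E
python3 go.py .6 .25 .24 90 0;python3 go.py .6 .25 .24 170 0
```

```text
t 4.1 q [-0.39  0.72 -0.21  1.71  0.85  0.66  0.3 ] pos [0.6582 0.1985 0.2147]
d [ 0.574  0.526 -0.662] w [0.0557 0.1338 0.473 ] rows 11.0 Fz [ 1.45 -1.05 -0.38]
t 4.1 q [-0.39  0.72 -0.21  1.71  0.85  0.66  0.3 ] pos [0.6582 0.1985 0.2147]
d [ 0.574  0.526 -0.662] w [-0.0394  0.1257  0.0355] rows 3.0 Fz [ 1.45 -1.05 -0.38]
```

>>> step_arm(
  motion=[
    {"dx":0.57,"dy":0.53,"dz":-0.66,"wx":0.056,"wy":0.134,"wz":0.473,"claw":60},
    {"dx":0.57,"dy":0.53,"dz":-0.66,"wx":0.056,"wy":0.134,"wz":0.473,"claw":60},
    {"dx":0.57,"dy":0.53,"dz":-0.66,"wx":0.056,"wy":0.134,"wz":0.473,"claw":60},
    {"dx":0.57,"dy":0.53,"dz":-0.66,"wx":0.056,"wy":0.134,"wz":0.473,"claw":60},
    {"dx":0.57,"dy":0.53,"dz":-0.66,"wx":0.056,"wy":0.134,"wz":0.473,"claw":60},
    {"dx":0.57,"dy":0.53,"dz":-0.66,"wx":0.056,"wy":0.134,"wz":0.473,"claw":60},
    {"dx":0.57,"dy":0.53,"dz":-0.66,"wx":0.056,"wy":0.134,"wz":0.473,"claw":60},
    {"dx":0.57,"dy":0.53,"dz":-0.66,"wx":0.056,"wy":0.134,"wz":0.473,"claw":60},
  ],
)

```text
clock: 4.9
tool_pos: [0.6021, 0.2495, 0.2396]
eef_rot: [0.58, 0.813, -0.018, 0.049]
contact_force: [0.6, -0.4, -0.4]
opening: 0.682
finger_force: 0.0
```

```bash
python3 go.py .53 .3 .24 40 0
```

```text
t 4.9 q [-0.43  0.72 -0.15  1.5   0.25  0.94 -0.37] pos [0.6021 0.2495 0.2396]
d [ 0.883 -0.646 -0.113] w [0.027  0.0228 0.3826] rows 9.0 Fz [ 0.64 -0.41 -0.4 ]
```

>>> step_arm(
  motion=[
    {"dx":0.88,"dy":-0.65,"dz":-0.1,"wx":0.027,"wy":0.023,"wz":0.38,"claw":60},
    {"dx":0.88,"dy":-0.65,"dz":-0.1,"wx":0.027,"wy":0.023,"wz":0.38,"claw":60},
    {"dx":0.88,"dy":-0.65,"dz":-0.1,"wx":0.027,"wy":0.023,"wz":0.38,"claw":60},
    {"dx":0.88,"dy":-0.65,"dz":-0.1,"wx":0.027,"wy":0.023,"wz":0.38,"claw":60},
    {"dx":0.88,"dy":-0.65,"dz":-0.1,"wx":0.027,"wy":0.023,"wz":0.38,"claw":60},
    {"dx":0.88,"dy":-0.65,"dz":-0.1,"wx":0.027,"wy":0.023,"wz":0.38,"claw":60},
    {"dx":0.88,"dy":-0.65,"dz":-0.1,"wx":0.027,"wy":0.023,"wz":0.38,"claw":60},
    {"dx":0.88,"dy":-0.65,"dz":-0.1,"wx":0.027,"wy":0.023,"wz":0.38,"claw":60},
  ],
)

```text
clock: 5.7
tool_pos: [0.5298, 0.2992, 0.239]
eef_rot: [0.938, 0.346, 0.001, 0.0]
contact_force: [-0.4, 0.3, -0.3]
opening: 0.68
finger_force: 0.0
```

```bash
python3 go.py .48 .349 .22 -7 0
```

```text
t 5.7 q [-0.66  0.67  0.13  1.63 -0.1   0.85 -1.36] pos [0.5298 0.2992 0.239 ]
d [-0.069 -0.878  0.237] w [ 2.000e-04 -4.000e-04  2.636e-01] rows 6.0 Fz [-0.42  0.35 -0.3 ]
```

>>> step_arm(
  motion=[
    {"dx":-0.07,"dy":-0.88,"dz":0.24,"wx":0,"wy":0,"wz":0.264,"claw":60},
    {"dx":-0.07,"dy":-0.88,"dz":0.24,"wx":0,"wy":0,"wz":0.264,"claw":60},
    {"dx":-0.07,"dy":-0.88,"dz":0.24,"wx":0,"wy":0,"wz":0.264,"claw":60},
    {"dx":-0.07,"dy":-0.88,"dz":0.24,"wx":0,"wy":0,"wz":0.264,"claw":60},
    {"dx":-0.07,"dy":-0.88,"dz":0.24,"wx":0,"wy":0,"wz":0.264,"claw":60},
    {"dx":-0.07,"dy":-0.88,"dz":0.24,"wx":0,"wy":0,"wz":0.264,"claw":60},
    {"dx":-0.07,"dy":-0.88,"dz":0.24,"wx":0,"wy":0,"wz":0.264,"claw":60},
  ],
)

```text
clock: 6.4
tool_pos: [0.479, 0.3489, 0.2192]
eef_rot: [0.998, -0.058, 0.0, 0.001]
contact_force: [0.3, 0.2, 0.2]
opening: 0.677
finger_force: 0.0
```

```bash
cat > w.py <<'E'
from h import *
import sys
p,d,K,D,T=cam('wrist');W=cloud(d,K,D,T);Z=W[...,2]
cv2.imwrite(f'pics/{sys.argv[1]}.png',p[...,::-1]);np.savez('wrist.npz',p=p,W=W)
print(T.round(3).tolist())
g=((p.max(-1)<60)&(Z>.09)&(Z<.108)).astype(np.uint8)
k,l,s,c=cv2.connectedComponentsWithStats(g)
for i in range(1,k):
    if s[i,4]>200: print('grip',c[i].round(),s[i,4],[np.round(a,4) for a in cv2.minAreaRect(W[l==i][:,:2].astype(np.float32))],np.median(Z[l==i]))
E
python3 w.py w1; python3 go.py .48 .349 .071 -7 0
```

```text
[[-0.116, -0.954, -0.276, 0.55], [-0.993, 0.112, 0.031, 0.342], [0.002, 0.277, -0.961, 0.365], [0.0, 0.0, 0.0, 1.0]]
grip [290. 196.] 1441 [array([0.4814, 0.3471]), array([0.0251, 0.0363]), np.float64(83.0691)] 0.09928269484355873
grip [546. 233.] 1074 [array([0.4256, 0.1334]), array([0.0248, 0.0368]), np.float64(83.8903)] 0.09886202481882361
t 6.45 q [-0.92  0.7   0.38  1.71 -0.33  0.8  -2.08] pos [0.4787 0.3486 0.2189]
d [ 0.016 -0.011  1.849] w [0.0008 0.     0.0022] rows 1.0 Fz [0.45 0.02 0.09]
```

View pics/w1.png

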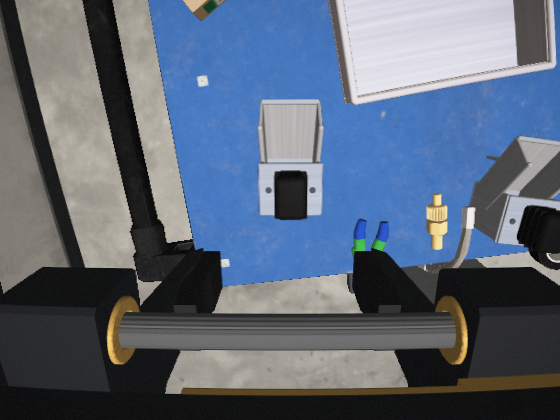

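The wrist view shows the first pot directly below, with its grip at (290,196) and the spout pointing up in the image. The tray is top right, and the second pot is at the right edge with its grip at (546,233). The grip measures 25 x 36 mm at z 0.099, as specified, so I'm going down to it.

>>> step_arm(
  motion=[
    {"dx":0.035,"dy":0.015,"dz":0.5,"wx":0,"wy":0,"wz":0,"claw":60},
    {"dx":0.035,"dy":0.015,"dz":1,"wx":0,"wy":0,"wz":0,"claw":60},
  ],
)

```text
clock: 6.65
tool_pos: [0.482, 0.3469, 0.1386]
eef_rot: [0.998, -0.058, 0.001, 0.0]
contact_force: [0.2, -0.1, -0.3]
opening: 0.683
finger_force: 0.0
```

>>> step_arm(
  motion=[
    {"dx":0,"dy":0,"dz":0.4,"wx":0,"wy":0,"wz":0,"claw":60},
    {"dx":0,"dy":0,"dz":0.7,"wx":0,"wy":0,"wz":0,"claw":60},
    {"dx":0,"dy":0,"dz":0.83,"wx":0,"wy":0,"wz":0,"claw":60},
    {"dx":0,"dy":0,"dz":0.83,"wx":0,"wy":0,"wz":0,"claw":60},
  ],
)

```text
clock: 7.05
tool_pos: [0.4793, 0.3451, 0.0704]
eef_rot: [0.998, -0.058, -0.002, 0.003]
contact_force: [1.1, -0.2, -0.0]
opening: 0.678
finger_force: 0.0
```

>>> step_arm(
  motion=[
    {"dx":0,"dy":0,"dz":0,"wx":0,"wy":0,"wz":0,"claw":10},
    {"dx":0,"dy":0,"dz":0,"wx":0,"wy":0,"wz":0,"claw":10},
    {"dx":0,"dy":0,"dz":0,"wx":0,"wy":0,"wz":0,"claw":10},
    {"dx":0,"dy":0,"dz":0,"wx":0,"wy":0,"wz":0,"claw":10},
    {"dx":0,"dy":0,"dz":0,"wx":0,"wy":0,"wz":0,"claw":10},
    {"dx":0,"dy":0,"dz":0,"wx":0,"wy":0,"wz":0,"claw":10},
  ],
  force=40,
)

```text
clock: 7.65
tool_pos: [0.4793, 0.3456, 0.0714]
eef_rot: [0.998, -0.058, -0.002, 0.003]
contact_force: [-0.3, -0.0, 4.5]
opening: 0.29
finger_force: 39.9
```

```bash
python3 s.py
```

```text
7.65 [-0.847  0.904  0.255  1.797 -0.421  0.501 -1.999] [0.479 0.346 0.071] [-0.3  -0.02  4.48]
[[ 0.993 -0.117 -0.004]
 [-0.117 -0.993 -0.006]
 [-0.003  0.006 -1.   ]]
```

>>> step_arm(
  motion=[
    {"dx":0,"dy":0,"dz":-0.2,"wx":0,"wy":0,"wz":0,"claw":10},
    {"dx":0,"dy":0,"dz":-0.4,"wx":0,"wy":0,"wz":0,"claw":10},
    {"dx":0,"dy":0,"dz":-0.4,"wx":0,"wy":0,"wz":0,"claw":10},
    {"dx":0,"dy":0,"dz":-0.4,"wx":0,"wy":0,"wz":0,"claw":10},
    {"dx":0,"dy":0,"dz":-0.4,"wx":0,"wy":0,"wz":0,"claw":10},
  ],
)

```text
clock: 8.15
tool_pos: [0.4785, 0.3451, 0.1019]
eef_rot: [0.998, -0.058, -0.003, 0.004]
contact_force: [-0.8, 0.9, -1.7]
opening: 0.289
finger_force: 39.9
```

>>> step_arm(
  motion=[
    {"dx":0,"dy":0,"dz":0,"wx":0,"wy":0,"wz":0,"claw":10},
    {"dx":0,"dy":0,"dz":0,"wx":0,"wy":0,"wz":0,"claw":10},
  ],
)

```text
clock: 8.35
tool_pos: [0.4789, 0.3451, 0.1022]
eef_rot: [0.998, -0.058, -0.002, 0.004]
contact_force: [-1.0, -0.8, -3.4]
opening: 0.29
finger_force: 39.9
```

>>> step_arm(
  motion=[
    {"dx":0,"dy":0,"dz":0,"wx":0,"wy":0,"wz":0,"claw":10},
    {"dx":0,"dy":0,"dz":0,"wx":0,"wy":0,"wz":0,"claw":10},
  ],
)

```text
clock: 8.55
tool_pos: [0.4792, 0.3453, 0.1027]
eef_rot: [0.998, -0.059, -0.002, 0.003]
contact_force: [0.5, 0.1, -2.3]
opening: 0.29
finger_force: 39.9
```

>>> step_arm(
  motion=[
    {"dx":0,"dy":0,"dz":0,"wx":0,"wy":0,"wz":0,"claw":10},
    {"dx":0,"dy":0,"dz":0,"wx":0,"wy":0,"wz":0,"claw":10},
  ],
)

```text
clock: 8.75
tool_pos: [0.4792, 0.3454, 0.1029]
eef_rot: [0.998, -0.058, -0.002, 0.003]
contact_force: [0.2, -0.2, -1.5]
opening: 0.29
finger_force: 39.9
```

```bash
python3 go.py .4793 .3456 .0712 -7 0
```

```text
t 8.75 q [-0.86  0.86  0.28  1.79 -0.4   0.56 -2.01] pos [0.4792 0.3454 0.1029]
d [ 0.002 -0.005  0.396] w [0.0022 0.0012 0.0016] rows 1.0 Fz [ 0.16 -0.23 -1.54]
```

```bash
cat > wt.py <<'E'
from h import *
a=[]
for i in range(12):
    viewer.snapshot('side');s=get_state();a.append(np.r_[s['contact_force'],s['joint_torque'][1],s['joint_torque'][3]])
a=np.array(a);print(a.mean(0).round(2),a.std(0).round(2),get_state()['clock'])
E
python3 wt.py
```

```text
[-1.000e-02  8.000e-02 -1.980e+00 -5.428e+01 -1.000e+01] [0.38 0.46 0.61 0.01 0.  ] 9.35
```

Pot 1 weighs about 2.0 N, so it is empty. I'm putting it back.

>>> step_arm(
  motion=[
    {"dx":0,"dy":0,"dz":0.2,"wx":0,"wy":0,"wz":0,"claw":10},
    {"dx":0,"dy":0,"dz":0.33,"wx":0,"wy":0,"wz":0,"claw":10},
    {"dx":0,"dy":0,"dz":0.39,"wx":0,"wy":0,"wz":0,"claw":10},
    {"dx":0,"dy":0,"dz":0.395,"wx":0,"wy":0,"wz":0,"claw":10},
    {"dx":0,"dy":0,"dz":0.395,"wx":0,"wy":0,"wz":0,"claw":10},
  ],
)

```text
clock: 9.85
tool_pos: [0.4783, 0.345, 0.0715]
eef_rot: [0.998, -0.059, -0.003, 0.004]
contact_force: [-2.8, 0.3, 2.7]
opening: 0.29
finger_force: 40.0
```

>>> step_arm(
  motion=[
    {"dx":0,"dy":0,"dz":0,"wx":0,"wy":0,"wz":0,"claw":60},
    {"dx":0,"dy":0,"dz":0,"wx":0,"wy":0,"wz":0,"claw":60},
    {"dx":0,"dy":0,"dz":0,"wx":0,"wy":0,"wz":0,"claw":60},
  ],
)

```text
clock: 10.15
tool_pos: [0.4797, 0.3453, 0.0714]
eef_rot: [0.998, -0.059, -0.001, 0.003]
contact_force: [0.1, -0.4, 0.5]
opening: 0.536
finger_force: 0.0
```

>>> step_arm(
  motion=[
    {"dx":0,"dy":0,"dz":-0.5,"wx":0,"wy":0,"wz":0,"claw":60},
    {"dx":0,"dy":0,"dz":-1,"wx":0,"wy":0,"wz":0,"claw":60},
  ],
)

```text
clock: 10.35
tool_pos: [0.479, 0.3451, 0.1512]
eef_rot: [0.998, -0.059, -0.003, 0.004]
contact_force: [1.1, 0.6, -0.6]
opening: 0.68
finger_force: 0.0
```

```bash
python3 go.py .45 .28 .21 -12 0;python3 go.py .43 .22 .24 -12 0
```

```text
t 10.35 q [-0.89  0.79  0.33  1.76 -0.38  0.67 -2.04] pos [0.479  0.3451 0.1512]
d [-0.268  0.858 -0.726] w [0.0029 0.0016 0.0293] rows 1.0 Fz [ 1.1   0.6  -0.64]
t 10.35 q [-0.89  0.79  0.33  1.76 -0.38  0.67 -2.04] pos [0.479  0.3451 0.1512]
d [-0.431  1.635 -1.093] w [0.0029 0.0016 0.0293] rows 1.0 Fz [ 1.1   0.6  -0.64]
```

>>> step_arm(
  motion=[
    {"dx":-0.15,"dy":0.45,"dz":-0.6,"wx":0,"wy":0,"wz":0.03,"claw":60},
    {"dx":-0.25,"dy":0.95,"dz":-0.8,"wx":0.003,"wy":0.002,"wz":0.03,"claw":60},
    {"dx":-0.25,"dy":0.95,"dz":-0.8,"wx":0.003,"wy":0.002,"wz":0.03,"claw":60},
  ],
)

```text
clock: 10.65
tool_pos: [0.4511, 0.2674, 0.219]
eef_rot: [0.994, -0.109, 0.003, -0.001]
contact_force: [0.7, -0.5, -0.4]
opening: 0.677
finger_force: 0.0
```

```bash
python3 go.py .4252 .1333 .215 -13 0
```

```text
t 10.65 q [-0.86  0.62  0.39  1.91 -0.36  0.68 -2.04] pos [0.4511 0.2674 0.219 ]
d [0.047 1.706 0.047] w [-0.0007 -0.0018  0.0027] rows 1.0 Fz [ 0.71 -0.45 -0.39]
```

>>> step_arm(
  motion=[
    {"dx":0,"dy":0.6,"dz":0,"wx":0,"wy":0,"wz":0,"claw":60},
    {"dx":0,"dy":1,"dz":0,"wx":0,"wy":0,"wz":0,"claw":60},
  ],
)

```text
clock: 10.85
tool_pos: [0.4338, 0.1929, 0.2158]
eef_rot: [0.994, -0.106, 0.002, -0.001]
contact_force: [0.1, -0.7, -0.4]
opening: 0.682
finger_force: 0.0
```

>>> step_arm(
  motion=[
    {"dx":0,"dy":0.6,"dz":0,"wx":0,"wy":0,"wz":0,"claw":60},
    {"dx":0.05,"dy":0.7,"dz":0,"wx":0,"wy":0,"wz":0,"claw":60},
    {"dx":0.05,"dy":0.7,"dz":0,"wx":0,"wy":0,"wz":0,"claw":60},
  ],
)

```text
clock: 11.15
tool_pos: [0.4271, 0.1378, 0.2157]
eef_rot: [0.994, -0.107, 0.002, -0.001]
contact_force: [0.2, 0.7, 0.8]
opening: 0.68
finger_force: 0.0
```

```bash
python3 w.py w2; python3 go.py .4252 .1333 .071 -13 0
```

```text
[[-0.213, -0.94, -0.268, 0.497], [-0.977, 0.204, 0.061, 0.124], [-0.002, 0.274, -0.962, 0.362], [0.0, 0.0, 0.0, 1.0]]
grip [447. 165.] 1554 [array([0.4292, 0.0132]), array([0.0251, 0.0356]), np.float64(67.6543)] 0.0993457766160814
grip [ 26. 193.] 1481 [array([0.4795, 0.3451]), array([0.0278, 0.0359]), np.float64(84.4111)] 0.09901987036475035
grip [299. 201.] 1435 [array([0.4248, 0.1306]), array([0.025 , 0.0364]), np.float64(77.5332)] 0.09933936832731216
t 11.2 q [-0.64  0.53  0.35  2.12 -0.34  0.54 -1.83] pos [0.4273 0.1396 0.2156]
d [-0.015  0.089  1.807] w [-0.0011 -0.0011  0.0047] rows 1.0 Fz [-0.16 -0.02 -0.41]
```

View pics/w2.png

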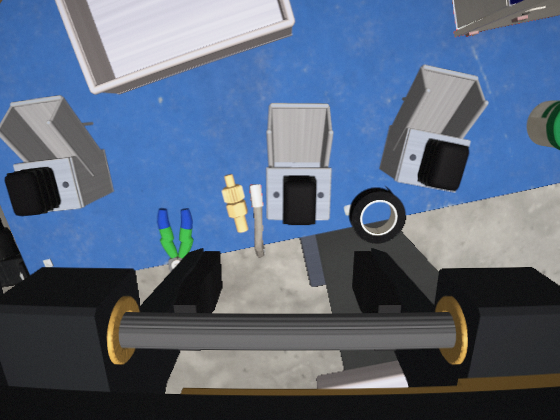

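The wrist view shows all three grips: pot 1 at (26,193), pot 2 at (299,201) directly below, and pot 3 at (447,165). I'm going down on pot 2.

>>> step_arm(
  motion=[
    {"dx":0,"dy":0.117,"dz":0.5,"wx":0,"wy":0,"wz":0,"claw":60},
    {"dx":0,"dy":0.117,"dz":1,"wx":0,"wy":0,"wz":0,"claw":60},
  ],
)

```text
clock: 11.4
tool_pos: [0.4264, 0.1322, 0.135]
eef_rot: [0.995, -0.104, 0.004, -0.002]
contact_force: [0.2, 1.3, -0.6]
opening: 0.677
finger_force: 0.0
```

>>> step_arm(
  motion=[
    {"dx":0,"dy":0,"dz":0.4,"wx":0,"wy":0,"wz":0,"claw":60},
    {"dx":0,"dy":0,"dz":0.7,"wx":0,"wy":0,"wz":0,"claw":60},
    {"dx":0,"dy":0,"dz":0.79,"wx":0,"wy":0,"wz":0,"claw":60},
    {"dx":0,"dy":0,"dz":0.79,"wx":0,"wy":0,"wz":0,"claw":60},
  ],
)

```text
clock: 11.8
tool_pos: [0.4249, 0.1316, 0.0714]
eef_rot: [0.995, -0.105, 0.001, -0.001]
contact_force: [0.2, 0.9, 0.3]
opening: 0.682
finger_force: 0.0
```

>>> step_arm(
  motion=[
    {"dx":0,"dy":0,"dz":0,"wx":0,"wy":0,"wz":0,"claw":10},
    {"dx":0,"dy":0,"dz":0,"wx":0,"wy":0,"wz":0,"claw":10},
    {"dx":0,"dy":0,"dz":0,"wx":0,"wy":0,"wz":0,"claw":10},
    {"dx":0,"dy":0,"dz":0,"wx":0,"wy":0,"wz":0,"claw":10},
    {"dx":0,"dy":0,"dz":0,"wx":0,"wy":0,"wz":0,"claw":10},
    {"dx":0,"dy":0,"dz":0,"wx":0,"wy":0,"wz":0,"claw":10},
  ],
  force=40,
)

```text
clock: 12.4
tool_pos: [0.4251, 0.13, 0.0728]
eef_rot: [0.994, -0.106, 0.002, -0.001]
contact_force: [-1.2, -1.1, 5.3]
opening: 0.291
finger_force: 39.7
```

```bash
python3 s.py
```

```text
12.4 [-0.447  0.799  0.076  2.237 -0.487  0.116 -1.692] [0.425 0.13  0.073] [-1.18 -1.09  5.26]
[[ 0.978 -0.21   0.004]
 [-0.21  -0.978  0.002]
 [ 0.004 -0.003 -1.   ]]
```

>>> step_arm(
  motion=[
    {"dx":0,"dy":0,"dz":-0.2,"wx":0,"wy":0,"wz":0,"claw":10},
    {"dx":0,"dy":0,"dz":-0.4,"wx":0,"wy":0,"wz":0,"claw":10},
    {"dx":0,"dy":0,"dz":-0.4,"wx":0,"wy":0,"wz":0,"claw":10},
    {"dx":0,"dy":0,"dz":-0.4,"wx":0,"wy":0,"wz":0,"claw":10},
    {"dx":0,"dy":0,"dz":-0.4,"wx":0,"wy":0,"wz":0,"claw":10},
  ],
)

```text
clock: 12.9
tool_pos: [0.4243, 0.1303, 0.1036]
eef_rot: [0.994, -0.105, 0.001, -0.001]
contact_force: [-0.7, -0.0, -3.8]
opening: 0.289
finger_force: 39.7
```

```bash
python3 wt.py;python3 go.py .4251 .130 .0722 -12.2 0
```

```text
[ -0.13   0.07  -3.91 -44.46  -4.  ] [0.38 0.64 0.49 0.11 0.01] 13.5
t 13.5 q [-0.49  0.73  0.14  2.22 -0.47  0.21 -1.7 ] pos [0.4248 0.1302 0.1043]
d [0.003 0.003 0.401] w [-0.0008 -0.0009  0.0005] rows 1.0 Fz [-0.9  -0.67 -4.01]
```

Pot 2 reads 3.9 N, so it is the loaded one. I'll set it down and lift pot 3 as well, since the task asks for all of them to be weighed.

>>> step_arm(
  motion=[
    {"dx":0,"dy":0,"dz":0.2,"wx":0,"wy":0,"wz":0,"claw":10},
    {"dx":0,"dy":0,"dz":0.33,"wx":0,"wy":0,"wz":0,"claw":10},
    {"dx":0,"dy":0,"dz":0.39,"wx":0,"wy":0,"wz":0,"claw":10},
    {"dx":0,"dy":0,"dz":0.4,"wx":0,"wy":0,"wz":0,"claw":10},
    {"dx":0,"dy":0,"dz":0.4,"wx":0,"wy":0,"wz":0,"claw":10},
  ],
)

```text
clock: 14.0
tool_pos: [0.4243, 0.1295, 0.0725]
eef_rot: [0.994, -0.106, 0.001, -0.001]
contact_force: [-1.3, -1.4, 0.6]
opening: 0.292
finger_force: 40.0
```

>>> step_arm(
  motion=[
    {"dx":0,"dy":0,"dz":0,"wx":0,"wy":0,"wz":0,"claw":55},
    {"dx":0,"dy":0,"dz":0,"wx":0,"wy":0,"wz":0,"claw":55},
    {"dx":0,"dy":0,"dz":0,"wx":0,"wy":0,"wz":0,"claw":55},
  ],
)

```text
clock: 14.3
tool_pos: [0.4254, 0.1306, 0.0724]
eef_rot: [0.994, -0.105, 0.002, -0.001]
contact_force: [-0.3, -0.1, -0.6]
opening: 0.537
finger_force: 0.0
```

>>> step_arm(
  motion=[
    {"dx":0,"dy":0,"dz":-0.5,"wx":0,"wy":0,"wz":0,"claw":55},
    {"dx":0,"dy":0,"dz":-1,"wx":0,"wy":0,"wz":0,"claw":55},
  ],
)

```text
clock: 14.5
tool_pos: [0.4239, 0.13, 0.1525]
eef_rot: [0.994, -0.105, 0.0, -0.001]
contact_force: [0.9, -0.1, -1.0]
opening: 0.624
finger_force: 0.0
```

```bash
python3 go.py .4292 .072 .17 -22.5 0
```

```text
t 14.5 q [-0.56  0.64  0.25  2.19 -0.44  0.35 -1.72] pos [0.4239 0.13   0.1525]
d [ 0.216  0.695 -0.22 ] w [-0.0004  0.      0.0577] rows 2.0 Fz [ 0.88 -0.1  -1.01]
```

>>> step_arm(
  motion=[
    {"dx":0.1,"dy":0.35,"dz":-0.22,"wx":0,"wy":0,"wz":0.03,"claw":55},
    {"dx":0.216,"dy":0.8,"dz":-0.22,"wx":0,"wy":0,"wz":0.058,"claw":55},
    {"dx":0.216,"dy":0.8,"dz":-0.22,"wx":0,"wy":0,"wz":0.058,"claw":55},
  ],
)

```text
clock: 14.8
tool_pos: [0.4287, 0.0594, 0.1709]
eef_rot: [0.98, -0.2, 0.003, -0.0]
contact_force: [-0.1, 0.4, 0.6]
opening: 0.625
finger_force: 0.0
```

```bash
python3 go.py .4290 .0130 .15 -22.5 0
```

```text
t 14.8 q [-0.44  0.6   0.3   2.21 -0.46  0.38 -1.72] pos [0.4287 0.0594 0.1709]
d [0.23  0.533 0.262] w [-0.0006 -0.0018 -0.0031] rows 1.0 Fz [-0.07  0.37  0.6 ]
```

>>> step_arm(
  motion=[
    {"dx":0.23,"dy":0.53,"dz":0.1,"wx":0,"wy":0,"wz":-0.003,"claw":55},
    {"dx":0.23,"dy":0.53,"dz":0.26,"wx":0,"wy":0,"wz":-0.003,"claw":55},
    {"dx":0.23,"dy":0.53,"dz":0.26,"wx":0,"wy":0,"wz":-0.003,"claw":55},
  ],
)

```text
clock: 15.1
tool_pos: [0.4282, 0.0173, 0.148]
eef_rot: [0.981, -0.192, 0.0, -0.001]
contact_force: [0.4, 0.3, -0.3]
opening: 0.626
finger_force: 0.0
```

```bash
python3 w.py w3; python3 go.py .4290 .0130 .0715 -22.5 0
```

```text
[[-0.375, -0.891, -0.257, 0.495], [-0.927, 0.36, 0.106, -0.008], [-0.002, 0.278, -0.961, 0.294], [0.0, 0.0, 0.0, 1.0]]
grip [298. 224.] 2489 [array([0.4291, 0.0122]), array([0.0259, 0.0365]), np.float64(68.1816)] 0.09932309864718611
t 15.15 q [-0.29  0.64  0.22  2.24 -0.46  0.31 -1.62] pos [0.4284 0.0182 0.1485]
d [0.031 0.06  0.962] w [-0.0009 -0.0001  0.0029] rows 1.0 Fz [-0.12  0.12  0.17]
```

>>> step_arm(
  motion=[
    {"dx":0.03,"dy":0.065,"dz":0.5,"wx":0,"wy":0,"wz":0.003,"claw":55},
    {"dx":0.03,"dy":0.065,"dz":0.85,"wx":0,"wy":0,"wz":0.003,"claw":55},
    {"dx":0.03,"dy":0.065,"dz":0.96,"wx":0,"wy":0,"wz":0.003,"claw":55},
    {"dx":0.03,"dy":0.065,"dz":0.96,"wx":0,"wy":0,"wz":0.003,"claw":55},
  ],
)

```text
clock: 15.55
tool_pos: [0.429, 0.0132, 0.0716]
eef_rot: [0.981, -0.195, 0.0, -0.001]
contact_force: [0.4, -0.2, 0.6]
opening: 0.624
finger_force: 0.0
```

>>> step_arm(
  motion=[
    {"dx":0,"dy":0,"dz":0,"wx":0,"wy":0,"wz":0,"claw":10},
    {"dx":0,"dy":0,"dz":0,"wx":0,"wy":0,"wz":0,"claw":10},
    {"dx":0,"dy":0,"dz":0,"wx":0,"wy":0,"wz":0,"claw":10},
    {"dx":0,"dy":0,"dz":0,"wx":0,"wy":0,"wz":0,"claw":10},
    {"dx":0,"dy":0,"dz":0,"wx":0,"wy":0,"wz":0,"claw":10},
    {"dx":0,"dy":0,"dz":0,"wx":0,"wy":0,"wz":0,"claw":10},
  ],
  force=40,
)

```text
clock: 16.15
tool_pos: [0.4296, 0.012, 0.0726]
eef_rot: [0.981, -0.196, 0.002, -0.001]
contact_force: [-0.1, 0.2, 6.8]
opening: 0.29
finger_force: 39.5
```

>>> step_arm(
  motion=[
    {"dx":0,"dy":0,"dz":-0.2,"wx":0,"wy":0,"wz":0,"claw":10},
    {"dx":0,"dy":0,"dz":-0.4,"wx":0,"wy":0,"wz":0,"claw":10},
    {"dx":0,"dy":0,"dz":-0.4,"wx":0,"wy":0,"wz":0,"claw":10},
    {"dx":0,"dy":0,"dz":-0.4,"wx":0,"wy":0,"wz":0,"claw":10},
    {"dx":0,"dy":0,"dz":-0.4,"wx":0,"wy":0,"wz":0,"claw":10},
  ],
)

```text
clock: 16.65
tool_pos: [0.429, 0.0122, 0.1035]
eef_rot: [0.981, -0.195, 0.001, -0.001]
contact_force: [-0.8, -0.1, -1.7]
opening: 0.291
finger_force: 39.6
```

```bash
python3 wt.py;python3 go.py .429 .013 .0718 -22.5 0
```

```text
[-1.000e-01 -2.000e-02 -1.620e+00 -4.264e+01 -3.150e+00] [0.36 0.4  0.42 0.11 0.01] 17.25
t 17.25 q [-0.21  0.73  0.12  2.27 -0.52  0.17 -1.57] pos [0.4293 0.012  0.1041]
d [-0.009 -0.009  0.404] w [-0.0009 -0.0007 -0.0003] rows 1.0 Fz [ 0.2  -0.18 -0.95]
```

Pot 3 reads 1.6 N, so it is empty. I'm setting it down and going back to pot 2.

>>> step_arm(
  motion=[
    {"dx":0,"dy":0,"dz":0.2,"wx":0,"wy":0,"wz":0,"claw":10},
    {"dx":0,"dy":0,"dz":0.33,"wx":0,"wy":0,"wz":0,"claw":10},
    {"dx":0,"dy":0,"dz":0.39,"wx":0,"wy":0,"wz":0,"claw":10},
    {"dx":0,"dy":0,"dz":0.4,"wx":0,"wy":0,"wz":0,"claw":10},
    {"dx":0,"dy":0,"dz":0.4,"wx":0,"wy":0,"wz":0,"claw":10},
  ],
)

```text
clock: 17.75
tool_pos: [0.429, 0.0117, 0.0724]
eef_rot: [0.981, -0.196, 0.001, -0.001]
contact_force: [-0.4, -0.3, -1.1]
opening: 0.288
finger_force: 39.9
```

>>> step_arm(
  motion=[
    {"dx":0,"dy":0,"dz":0,"wx":0,"wy":0,"wz":0,"claw":55},
    {"dx":0,"dy":0,"dz":0,"wx":0,"wy":0,"wz":0,"claw":55},
    {"dx":0,"dy":0,"dz":0,"wx":0,"wy":0,"wz":0,"claw":55},
  ],
)

```text
clock: 18.05
tool_pos: [0.4297, 0.0123, 0.0722]
eef_rot: [0.981, -0.195, 0.002, -0.001]
contact_force: [0.3, -0.2, -0.1]
opening: 0.541
finger_force: 0.0
```

>>> step_arm(
  motion=[
    {"dx":0,"dy":0,"dz":-0.5,"wx":0,"wy":0,"wz":0,"claw":55},
    {"dx":0,"dy":0,"dz":-1,"wx":0,"wy":0,"wz":0,"claw":55},
    {"dx":0,"dy":0,"dz":-1,"wx":0,"wy":0,"wz":0,"claw":55},
  ],
)

```text
clock: 18.35
tool_pos: [0.4313, 0.0119, 0.1554]
eef_rot: [0.981, -0.196, 0.005, -0.002]
contact_force: [0.2, -0.0, -0.2]
opening: 0.62
finger_force: 0.0
```

```bash
python3 go.py .4292 .08 .16 -15 0; python3 go.py .4250 .1303 .15 -12.2 0
```

```text
t 18.35 q [-0.3   0.63  0.26  2.24 -0.49  0.32 -1.58] pos [0.4313 0.0119 0.1554]
d [-0.35  -0.777 -0.056] w [-0.0016 -0.0029 -0.042 ] rows 1.0 Fz [ 0.22 -0.05 -0.23]
t 18.35 q [-0.3   0.63  0.26  2.24 -0.49  0.32 -1.58] pos [0.4313 0.0119 0.1554]
d [-0.641 -1.337  0.07 ] w [-0.0015 -0.003  -0.0575] rows 2.0 Fz [ 0.22 -0.05 -0.23]
```

>>> step_arm(
  motion=[
    {"dx":-0.2,"dy":-0.45,"dz":-0.05,"wx":-0.002,"wy":-0.003,"wz":-0.03,"claw":55},
    {"dx":-0.43,"dy":-0.95,"dz":-0.05,"wx":-0.002,"wy":-0.003,"wz":-0.057,"claw":55},
    {"dx":-0.43,"dy":-0.95,"dz":-0.05,"wx":-0.002,"wy":-0.003,"wz":-0.057,"claw":55},
  ],
)

```text
clock: 18.65
tool_pos: [0.4261, 0.1022, 0.1557]
eef_rot: [0.995, -0.101, -0.004, -0.001]
contact_force: [0.6, -0.1, -1.1]
opening: 0.627
finger_force: 0.0
```

```bash
python3 go.py .4250 .1303 .15 -12.2 0
```

```text
t 18.65 q [-0.5   0.63  0.26  2.2  -0.46  0.37 -1.63] pos [0.4261 0.1022 0.1557]
d [-0.083 -0.342  0.072] w [-0.0003  0.0027  0.0036] rows 1.0 Fz [ 0.64 -0.15 -1.1 ]
```

>>> step_arm(
  motion=[
    {"dx":-0.08,"dy":-0.34,"dz":0.07,"wx":0,"wy":0.003,"wz":0.003,"claw":55},
    {"dx":-0.08,"dy":-0.34,"dz":0.07,"wx":0,"wy":0.003,"wz":0.003,"claw":55},
    {"dx":-0.08,"dy":-0.34,"dz":0.07,"wx":0,"wy":0.003,"wz":0.003,"claw":55},
  ],
)

```text
clock: 18.95
tool_pos: [0.4256, 0.123, 0.1502]
eef_rot: [0.994, -0.111, 0.001, 0.002]
contact_force: [-0.2, 0.1, 0.5]
opening: 0.624
finger_force: 0.0
```

```bash
python3 w.py w4; python3 go.py .4250 .1303 .0715 -12.2 0
```

```text
[[-0.22, -0.937, -0.27, 0.496], [-0.975, 0.213, 0.057, 0.11], [0.004, 0.276, -0.961, 0.296], [0.0, 0.0, 0.0, 1.0]]
grip [467. 184.] 2711 [array([0.4288, 0.0134]), array([0.027 , 0.0362]), np.float64(67.3257)] 0.09922306291115765
grip [278. 232.] 2364 [array([0.4241, 0.1305]), array([0.0254, 0.0359]), np.float64(76.6528)] 0.09937861697535912
t 19.0 q [-0.56  0.65  0.27  2.2  -0.48  0.35 -1.68] pos [0.4258 0.1223 0.1504]
d [-0.034 -0.099  0.986] w [ 0.0012 -0.0006 -0.0037] rows 1.0 Fz [ 0.01 -0.18  0.15]
```

>>> step_arm(
  motion=[
    {"dx":-0.03,"dy":-0.1,"dz":0.5,"wx":0.001,"wy":0,"wz":-0.004,"claw":55},
    {"dx":-0.03,"dy":-0.1,"dz":0.85,"wx":0.001,"wy":0,"wz":-0.004,"claw":55},
    {"dx":-0.03,"dy":-0.1,"dz":0.98,"wx":0.001,"wy":0,"wz":-0.004,"claw":55},
    {"dx":-0.03,"dy":-0.1,"dz":0.98,"wx":0.001,"wy":0,"wz":-0.004,"claw":55},
  ],
)

```text
clock: 19.4
tool_pos: [0.425, 0.1298, 0.0714]
eef_rot: [0.994, -0.107, -0.0, 0.001]
contact_force: [0.4, -0.5, -0.1]
opening: 0.626
finger_force: 0.0
```

>>> step_arm(
  motion=[
    {"dx":0,"dy":0,"dz":0,"wx":0,"wy":0,"wz":0,"claw":10},
    {"dx":0,"dy":0,"dz":0,"wx":0,"wy":0,"wz":0,"claw":10},
    {"dx":0,"dy":0,"dz":0,"wx":0,"wy":0,"wz":0,"claw":10},
    {"dx":0,"dy":0,"dz":0,"wx":0,"wy":0,"wz":0,"claw":10},
    {"dx":0,"dy":0,"dz":0,"wx":0,"wy":0,"wz":0,"claw":10},
    {"dx":0,"dy":0,"dz":0,"wx":0,"wy":0,"wz":0,"claw":10},
  ],
  force=60,
)

```text
clock: 20.0
tool_pos: [0.4258, 0.131, 0.0728]
eef_rot: [0.994, -0.106, 0.002, 0.0]
contact_force: [-0.2, -1.5, 7.1]
opening: 0.29
finger_force: 59.5
```

```bash
python3 s.py
```

```text
20.0 [-0.462  0.801  0.095  2.233 -0.56   0.126 -1.622] [0.426 0.131 0.073] [-0.22 -1.5   7.09]
[[ 0.978 -0.21   0.003]
 [-0.21  -0.978 -0.001]
 [ 0.003 -0.    -1.   ]]
```

>>> step_arm(
  motion=[
    {"dx":0,"dy":0,"dz":-0.2,"wx":0,"wy":0,"wz":0,"claw":10},
    {"dx":0,"dy":0,"dz":-0.5,"wx":0,"wy":0,"wz":0,"claw":10},
    {"dx":0,"dy":0,"dz":-1,"wx":0,"wy":0,"wz":0,"claw":10},
  ],
)

```text
clock: 20.3
tool_pos: [0.4238, 0.1314, 0.1516]
eef_rot: [0.994, -0.105, -0.001, 0.001]
contact_force: [-0.3, 0.3, -3.8]
opening: 0.292
finger_force: 59.5
```

>>> step_arm(
  motion=[
    {"dx":0,"dy":0,"dz":-0.5,"wx":0,"wy":0,"wz":0,"claw":10},
    {"dx":0,"dy":0,"dz":-0.9,"wx":0,"wy":0,"wz":0,"claw":10},
    {"dx":0,"dy":0,"dz":-0.9,"wx":0,"wy":0,"wz":0,"claw":10},
  ],
)

```text
clock: 20.6
tool_pos: [0.427, 0.1321, 0.2271]
eef_rot: [0.994, -0.105, 0.004, -0.002]
contact_force: [1.4, -0.3, -4.5]
opening: 0.289
finger_force: 59.5
```

```bash
python3 go.py .49 .18 .238 50 0
```

```text
t 20.6 q [-0.69  0.52  0.44  2.12 -0.4   0.57 -1.74] pos [0.427  0.1321 0.2271]
d [ 0.646 -0.751 -0.128] w [ 2.000e-04 -3.000e-03 -3.448e-01] rows 8.0 Fz [ 1.37 -0.26 -4.52]
```

>>> step_arm(
  motion=[
    {"dx":0.08,"dy":-0.1,"dz":-0.05,"wx":0,"wy":0,"wz":-0.04,"claw":10},
    {"dx":0.16,"dy":-0.2,"dz":-0.13,"wx":0,"wy":0,"wz":-0.08,"claw":10},
    {"dx":0.25,"dy":-0.3,"dz":-0.13,"wx":0,"wy":-0.002,"wz":-0.125,"claw":10},
    {"dx":0.35,"dy":-0.4,"dz":-0.13,"wx":0,"wy":-0.003,"wz":-0.17,"claw":10},
    {"dx":0.45,"dy":-0.5,"dz":-0.13,"wx":0,"wy":-0.003,"wz":-0.215,"claw":10},
    {"dx":0.55,"dy":-0.63,"dz":-0.13,"wx":0,"wy":-0.003,"wz":-0.26,"claw":10},
    {"dx":0.65,"dy":-0.75,"dz":-0.13,"wx":0,"wy":-0.003,"wz":-0.3,"claw":10},
    {"dx":0.65,"dy":-0.75,"dz":-0.13,"wx":0,"wy":-0.003,"wz":-0.345,"claw":10},
  ],
)

```text
clock: 21.4
tool_pos: [0.4887, 0.1808, 0.2327]
eef_rot: [0.905, 0.426, -0.004, -0.001]
contact_force: [-0.1, -0.5, -4.0]
opening: 0.29
finger_force: 59.5
```

```bash
python3 go.py .56 .2 .238 110 0
```

```text
t 21.4 q [-0.52  0.57  0.12  1.89 -0.1   0.7  -1.03] pos [0.4887 0.1808 0.2327]
d [ 0.753  0.534 -0.073] w [-0.0025  0.0012 -0.331 ] rows 7.0 Fz [-0.14 -0.52 -4.03]
```

>>> step_arm(
  motion=[
    {"dx":0.1,"dy":0.07,"dz":0,"wx":0,"wy":0,"wz":-0.045,"claw":10},
    {"dx":0.2,"dy":0.14,"dz":-0.07,"wx":-0.002,"wy":0,"wz":-0.09,"claw":10},
    {"dx":0.3,"dy":0.21,"dz":-0.07,"wx":-0.002,"wy":0,"wz":-0.135,"claw":10},
    {"dx":0.4,"dy":0.28,"dz":-0.07,"wx":-0.002,"wy":0,"wz":-0.18,"claw":10},
    {"dx":0.5,"dy":0.36,"dz":-0.07,"wx":-0.002,"wy":0,"wz":-0.225,"claw":10},
    {"dx":0.6,"dy":0.44,"dz":-0.07,"wx":-0.002,"wy":0,"wz":-0.27,"claw":10},
    {"dx":0.7,"dy":0.5,"dz":-0.07,"wx":-0.002,"wy":0,"wz":-0.31,"claw":10},
    {"dx":0.75,"dy":0.53,"dz":-0.07,"wx":-0.002,"wy":0,"wz":-0.33,"claw":10},
  ],
)

```text
clock: 22.2
tool_pos: [0.559, 0.198, 0.2373]
eef_rot: [0.576, 0.817, -0.003, -0.001]
contact_force: [-0.6, -0.9, -3.6]
opening: 0.295
finger_force: 59.5
```

```bash
python3 go.py .63 .2 .238 178 0
```

```text
t 22.2 q [-0.31  0.65 -0.18  1.66  0.15  0.85 -0.22] pos [0.559  0.198  0.2373]
d [-0.275  0.845 -0.012] w [-0.0019 -0.0005 -0.3797] rows 8.0 Fz [-0.61 -0.85 -3.65]
```

>>> step_arm(
  motion=[
    {"dx":-0.03,"dy":0.1,"dz":0,"wx":0,"wy":0,"wz":-0.047,"claw":10},
    {"dx":-0.07,"dy":0.2,"dz":0,"wx":0,"wy":0,"wz":-0.094,"claw":10},
    {"dx":-0.1,"dy":0.3,"dz":0,"wx":-0.002,"wy":0,"wz":-0.141,"claw":10},
    {"dx":-0.13,"dy":0.4,"dz":0,"wx":-0.002,"wy":0,"wz":-0.188,"claw":10},
    {"dx":-0.17,"dy":0.5,"dz":0,"wx":-0.002,"wy":0,"wz":-0.235,"claw":10},
    {"dx":-0.2,"dy":0.63,"dz":0,"wx":-0.002,"wy":0,"wz":-0.282,"claw":10},
    {"dx":-0.24,"dy":0.75,"dz":0,"wx":-0.002,"wy":0,"wz":-0.329,"claw":10},
    {"dx":-0.275,"dy":0.845,"dz":0,"wx":-0.002,"wy":0,"wz":-0.376,"claw":10},
  ],
)

```text
clock: 23.0
tool_pos: [0.6298, 0.1995, 0.237]
eef_rot: [0.022, 1.0, 0.001, -0.001]
contact_force: [0.5, 0.2, -3.8]
opening: 0.289
finger_force: 59.5
```

```bash
python3 go.py .69 .2 .22 180 0;  python3 go.py .69 .2 .22 180 40
```

```text
t 23.0 q [-0.11  0.78 -0.51  1.44  0.41  1.04  0.81] pos [0.6298 0.1995 0.237 ]
d [-0.752  0.04   0.211] w [ 0.0003 -0.0005 -0.0141] rows 1.0 Fz [ 0.48  0.19 -3.77]
t 23.0 q [-0.11  0.78 -0.51  1.44  0.41  1.04  0.81] pos [0.6298 0.1995 0.237 ]
d [-0.752  0.04   0.211] w [-0.0046 -0.2227 -0.0136] rows 5.0 Fz [ 0.48  0.19 -3.77]
```

>>> step_arm(
  motion=[
    {"dx":-0.2,"dy":0.02,"dz":0.05,"wx":0,"wy":-0.03,"wz":-0.007,"claw":10},
    {"dx":-0.4,"dy":0.04,"dz":0.1,"wx":0,"wy":-0.07,"wz":-0.014,"claw":10},
    {"dx":-0.6,"dy":0.04,"dz":0.2,"wx":0,"wy":-0.11,"wz":-0.014,"claw":10},
    {"dx":-0.8,"dy":0.04,"dz":0.3,"wx":-0.004,"wy":-0.15,"wz":-0.014,"claw":10},
    {"dx":-0.87,"dy":0.04,"dz":0.4,"wx":-0.004,"wy":-0.18,"wz":-0.014,"claw":10},
    {"dx":-0.87,"dy":0.04,"dz":0.4,"wx":-0.004,"wy":-0.19,"wz":-0.014,"claw":10},
    {"dx":-0.87,"dy":0.04,"dz":0.4,"wx":-0.004,"wy":-0.19,"wz":-0.014,"claw":10},
  ],
)

```text
clock: 23.7
tool_pos: [0.7018, 0.1998, 0.2057]
eef_rot: [0.002, 0.957, -0.003, 0.291]
contact_force: [0.9, 0.4, -3.0]
opening: 0.295
finger_force: 59.5
```

```bash
python3 go.py .704 .2 .16 180 64; python3 s.py
```

```text
t 23.7 q [-0.6   0.74  0.25  1.87  1.43  0.09 -0.3 ] pos [0.7018 0.1998 0.2057]
d [0.296 0.005 0.49 ] w [-0.0022 -0.1675 -0.0004] rows 4.0 Fz [ 0.93  0.39 -3.03]
23.7 [-0.597  0.742  0.247  1.868  1.429  0.09  -0.297] [0.702 0.2   0.206] [ 0.93  0.39 -3.03]
[[-0.831  0.006  0.557]
 [ 0.003  1.    -0.006]
 [-0.557 -0.003 -0.831]]
```

>>> step_arm(
  motion=[
    {"dx":0.15,"dy":0,"dz":0.25,"wx":0,"wy":-0.02,"wz":0,"claw":10},
    {"dx":0.3,"dy":0,"dz":0.49,"wx":-0.002,"wy":-0.04,"wz":0,"claw":10},
    {"dx":0.3,"dy":0,"dz":0.49,"wx":-0.002,"wy":-0.08,"wz":0,"claw":10},
    {"dx":0.3,"dy":0,"dz":0.49,"wx":-0.002,"wy":-0.12,"wz":0,"claw":10},
    {"dx":0.3,"dy":0,"dz":0.49,"wx":-0.002,"wy":-0.16,"wz":0,"claw":10},
    {"dx":0.3,"dy":0,"dz":0.49,"wx":-0.002,"wy":-0.168,"wz":0,"claw":10},
    {"dx":0.3,"dy":0,"dz":0.49,"wx":-0.002,"wy":-0.168,"wz":0,"claw":10},
  ],
)

```text
clock: 24.4
tool_pos: [0.7042, 0.1986, 0.1591]
eef_rot: [0.002, 0.848, 0.001, 0.53]
contact_force: [1.3, -0.7, -4.0]
opening: 0.289
finger_force: 59.5
```

```bash
python3 go.py .704 .2 .16 180 64; python3 s.py
python3 - <<'E'
from h import *
p,d,K,D,T=cam('side');cv2.imwrite('pics/tip.png',p[...,::-1])
E
```

```text
t 24.4 q [-0.38  1.02 -0.27  2.19  2.54  1.28 -1.39] pos [0.7042 0.1986 0.1591]
d [-0.009  0.018 -0.007] w [-0.0002  0.0003 -0.001 ] rows 1.0 Fz [ 1.33 -0.72 -3.97]
24.4 [-0.384  1.017 -0.27   2.189  2.541  1.281 -1.394] [0.704 0.199 0.159] [ 1.33 -0.72 -3.97]
[[-0.438  0.002  0.899]
 [ 0.003  1.    -0.001]
 [-0.899  0.003 -0.438]]
```

View pics/tip.png

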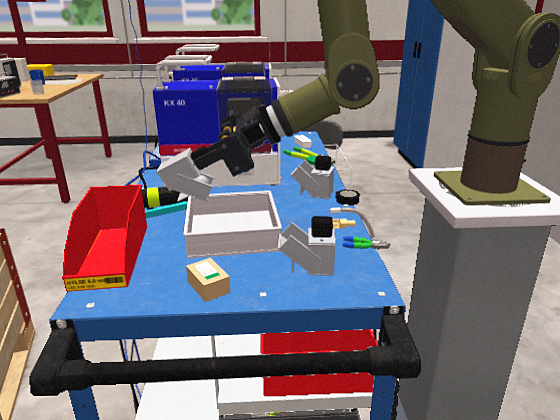

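The side view shows the pot tipped at (185,172), with its lip at about (205,195) over the far part of the tray. I'll wait and check the weight.

>>> step_arm(
  motion=[
    {"dx":0,"dy":0,"dz":0,"wx":0,"wy":0,"wz":0,"claw":10},
    {"dx":0,"dy":0,"dz":0,"wx":0,"wy":0,"wz":0,"claw":10},
    {"dx":0,"dy":0,"dz":0,"wx":0,"wy":0,"wz":0,"claw":10},
    {"dx":0,"dy":0,"dz":0,"wx":0,"wy":0,"wz":0,"claw":10},
  ],
)

```text
clock: 24.85
tool_pos: [0.708, 0.1989, 0.1655]
eef_rot: [0.002, 0.845, 0.0, 0.534]
contact_force: [0.7, -0.5, -1.2]
opening: 0.289
finger_force: 59.5
```

```bash
python3 wt.py
python3 - <<'E'
from h import *
p,d,K,D,T=cam('scene');W=cloud(d,K,D,T)
# ball: points inside tray 15-45 mm up, away from walls
m=(abs(W[...,0]-.645)<.075)&(abs(W[...,1]-.203)<.075)&(W[...,2]>.02)&(W[...,2]<.05)
print(m.sum(),np.nanmedian(W[m],0) if m.any() else '')
cv2.imwrite('pics/tip2.png',cv2.resize(p[100:300,150:420,::-1],None,fx=2.8,fy=2.8))
E
```

```text
[ 5.000e-02 -6.000e-02 -1.900e+00 -5.347e+01 -2.730e+00] [0.34 0.39 0.47 0.07 0.03] 25.45
93 [0.58120046 0.20349423 0.03663301]
```

View pics/tip2.png

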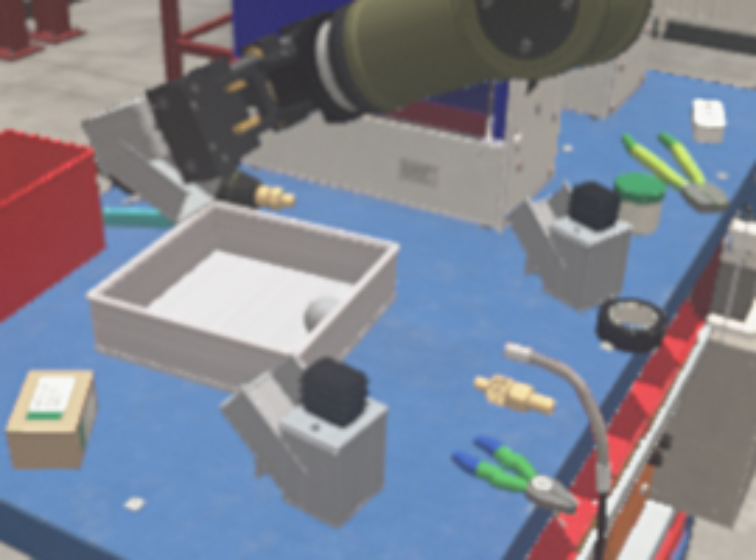

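The ball lies in the tray, against its near wall at about (322,312) in this crop, and the pot now reads 1.9 N. I'm raising it, levelling it and taking it back.

```bash
python3 go.py .70 .2 .215 180 34
```

```text
t 25.5 q [-0.39  1.01 -0.27  2.18  2.54  1.28 -1.39] pos [0.7073 0.1988 0.164 ]
d [-0.536  0.016 -0.357] w [-0.0005  0.1695 -0.0012] rows 4.0 Fz [ 0.44  0.46 -1.36]
```

>>> step_arm(
  motion=[
    {"dx":-0.25,"dy":0,"dz":-0.17,"wx":0,"wy":0.03,"wz":0,"claw":10},
    {"dx":-0.54,"dy":0.016,"dz":-0.36,"wx":0,"wy":0.07,"wz":0,"claw":10},
    {"dx":-0.54,"dy":0.016,"dz":-0.36,"wx":0,"wy":0.11,"wz":0,"claw":10},
    {"dx":-0.54,"dy":0.016,"dz":-0.36,"wx":0,"wy":0.15,"wz":0,"claw":10},
    {"dx":-0.54,"dy":0.016,"dz":-0.36,"wx":0,"wy":0.17,"wz":0,"claw":10},
    {"dx":-0.54,"dy":0.016,"dz":-0.36,"wx":0,"wy":0.17,"wz":0,"claw":10},
  ],
)

```text
clock: 26.1
tool_pos: [0.6915, 0.1854, 0.2058]
eef_rot: [0.006, 0.955, -0.021, 0.296]
contact_force: [-2.0, -1.4, -3.3]
opening: 0.288
finger_force: 59.5
```

```bash
python3 go.py .64 .2 .235 180 0
```

```text
t 26.1 q [-0.52  0.72  0.1   1.9   1.6   0.23 -0.44] pos [0.6915 0.1854 0.2058]
d [ 0.325  0.153 -0.673] w [-0.0138  0.1912 -0.0039] rows 5.0 Fz [-2.   -1.39 -3.25]
```

>>> step_arm(
  motion=[
    {"dx":0.1,"dy":0.05,"dz":-0.2,"wx":-0.004,"wy":0.04,"wz":0,"claw":10},
    {"dx":0.2,"dy":0.1,"dz":-0.45,"wx":-0.008,"wy":0.08,"wz":0,"claw":10},
    {"dx":0.32,"dy":0.15,"dz":-0.67,"wx":-0.014,"wy":0.12,"wz":-0.004,"claw":10},
    {"dx":0.32,"dy":0.15,"dz":-0.67,"wx":-0.014,"wy":0.16,"wz":-0.004,"claw":10},
    {"dx":0.32,"dy":0.15,"dz":-0.67,"wx":-0.014,"wy":0.191,"wz":-0.004,"claw":10},
    {"dx":0.32,"dy":0.15,"dz":-0.67,"wx":-0.014,"wy":0.191,"wz":-0.004,"claw":10},
  ],
)

```text
clock: 26.7
tool_pos: [0.6384, 0.2018, 0.2369]
eef_rot: [-0.001, 1.0, -0.001, 0.025]
contact_force: [2.2, 0.1, -2.8]
opening: 0.288
finger_force: 59.5
```

```bash
python3 go.py .58 .2 .24 112 0
```

```text
t 26.7 q [-0.1   0.77 -0.55  1.46  0.48  1.    0.8 ] pos [0.6384 0.2018 0.2369]
d [ 0.727 -0.021 -0.076] w [0.009  0.0142 0.3786] rows 8.0 Fz [ 2.2   0.15 -2.81]
```

>>> step_arm(
  motion=[
    {"dx":0.2,"dy":0,"dz":-0.05,"wx":0.009,"wy":0.014,"wz":0.378,"claw":10},
    {"dx":0.4,"dy":0,"dz":-0.07,"wx":0.009,"wy":0.014,"wz":0.378,"claw":10},
    {"dx":0.6,"dy":0,"dz":-0.07,"wx":0.009,"wy":0.014,"wz":0.378,"claw":10},
    {"dx":0.72,"dy":0,"dz":-0.07,"wx":0.009,"wy":0.014,"wz":0.378,"claw":10},
    {"dx":0.72,"dy":0,"dz":-0.07,"wx":0.009,"wy":0.014,"wz":0.378,"claw":10},
    {"dx":0.72,"dy":0,"dz":-0.07,"wx":0.009,"wy":0.014,"wz":0.378,"claw":10},
    {"dx":0.72,"dy":0,"dz":-0.07,"wx":0.009,"wy":0.014,"wz":0.378,"claw":10},
    {"dx":0.72,"dy":0,"dz":-0.07,"wx":0.009,"wy":0.014,"wz":0.378,"claw":10},
  ],
)

```text
clock: 27.5
tool_pos: [0.5818, 0.2, 0.2365]
eef_rot: [0.563, 0.827, -0.001, 0.004]
contact_force: [-0.8, 0.4, -1.9]
opening: 0.291
finger_force: 59.5
```

```bash
python3 go.py .51 .18 .24 46 0
```

```text
t 27.5 q [-0.28  0.68 -0.23  1.6   0.2   0.88 -0.21] pos [0.5818 0.2    0.2365]
d [ 0.096 -0.927 -0.047] w [0.0021 0.0016 0.364 ] rows 8.0 Fz [-0.81  0.44 -1.92]
```

>>> step_arm(
  motion=[
    {"dx":0.02,"dy":-0.2,"dz":-0.04,"wx":0.002,"wy":0.002,"wz":0.364,"claw":10},
    {"dx":0.05,"dy":-0.4,"dz":-0.04,"wx":0.002,"wy":0.002,"wz":0.364,"claw":10},
    {"dx":0.08,"dy":-0.6,"dz":-0.04,"wx":0.002,"wy":0.002,"wz":0.364,"claw":10},
    {"dx":0.1,"dy":-0.8,"dz":-0.04,"wx":0.002,"wy":0.002,"wz":0.364,"claw":10},
    {"dx":0.1,"dy":-0.92,"dz":-0.04,"wx":0.002,"wy":0.002,"wz":0.364,"claw":10},
    {"dx":0.1,"dy":-0.92,"dz":-0.04,"wx":0.002,"wy":0.002,"wz":0.364,"claw":10},
    {"dx":0.1,"dy":-0.92,"dz":-0.04,"wx":0.002,"wy":0.002,"wz":0.364,"claw":10},
    {"dx":0.1,"dy":-0.92,"dz":-0.04,"wx":0.002,"wy":0.002,"wz":0.364,"claw":10},
  ],
)

```text
clock: 28.3
tool_pos: [0.5104, 0.1804, 0.2395]
eef_rot: [0.92, 0.391, 0.001, -0.001]
contact_force: [0.1, 0.2, -3.1]
opening: 0.287
finger_force: 59.5
```

```bash
python3 go.py .45 .14 .235 -12.2 0
```

```text
t 28.3 q [-0.48  0.58  0.1   1.83 -0.08  0.74 -1.11] pos [0.5104 0.1804 0.2395]
d [-0.887 -0.194  0.055] w [-0.0004 -0.0004  0.3236] rows 7.0 Fz [ 0.1   0.16 -3.08]
```

>>> step_arm(
  motion=[
    {"dx":-0.2,"dy":-0.04,"dz":0.01,"wx":0,"wy":0,"wz":0.323,"claw":10},
    {"dx":-0.4,"dy":-0.08,"dz":0.03,"wx":0,"wy":0,"wz":0.323,"claw":10},
    {"dx":-0.6,"dy":-0.13,"dz":0.05,"wx":0,"wy":0,"wz":0.323,"claw":10},
    {"dx":-0.8,"dy":-0.17,"dz":0.05,"wx":0,"wy":0,"wz":0.323,"claw":10},
    {"dx":-0.89,"dy":-0.19,"dz":0.05,"wx":0,"wy":0,"wz":0.323,"claw":10},
    {"dx":-0.89,"dy":-0.19,"dz":0.05,"wx":0,"wy":0,"wz":0.323,"claw":10},
    {"dx":-0.89,"dy":-0.19,"dz":0.05,"wx":0,"wy":0,"wz":0.323,"claw":10},
    {"dx":-0.89,"dy":-0.19,"dz":0.05,"wx":0,"wy":0,"wz":0.323,"claw":10},
  ],
)

```text
clock: 29.1
tool_pos: [0.4504, 0.1397, 0.2352]
eef_rot: [0.995, -0.103, 0.0, -0.001]
contact_force: [-0.9, 0.4, -2.3]
opening: 0.289
finger_force: 59.5
```

```bash
python3 go.py .4255 .1305 .16 -12.2 0
```

```text
t 29.1 q [-0.65  0.53  0.4   2.04 -0.34  0.64 -1.81] pos [0.4504 0.1397 0.2352]
d [-0.282  0.179  0.94 ] w [-0.0007 -0.0002  0.0022] rows 1.0 Fz [-0.88  0.44 -2.28]
```

>>> step_arm(
  motion=[
    {"dx":-0.28,"dy":0.18,"dz":0.3,"wx":0,"wy":0,"wz":0.002,"claw":10},
    {"dx":-0.28,"dy":0.18,"dz":0.7,"wx":0,"wy":0,"wz":0.002,"claw":10},
    {"dx":-0.28,"dy":0.18,"dz":0.94,"wx":0,"wy":0,"wz":0.002,"claw":10},
    {"dx":-0.28,"dy":0.18,"dz":0.94,"wx":0,"wy":0,"wz":0.002,"claw":10},
  ],
)

```text
clock: 29.5
tool_pos: [0.4248, 0.1302, 0.1583]
eef_rot: [0.995, -0.105, -0.001, -0.001]
contact_force: [-0.5, 0.6, -1.6]
opening: 0.295
finger_force: 59.5
```

```bash
python3 go.py .4256 .1307 .0725 -12.2 0
python3 - <<'E'
from h import *
p,d,K,D,T=cam('side');cv2.imwrite('pics/back.png',cv2.resize(p[60:290,200:440,::-1],None,fx=2.5,fy=2.5))
E
```

```text
t 29.5 q [-0.56  0.63  0.26  2.19 -0.44  0.37 -1.72] pos [0.4248 0.1302 0.1583]
d [ 0.012 -0.007  1.072] w [-0.0004  0.0009  0.001 ] rows 1.0 Fz [-0.47  0.55 -1.63]
```

View pics/back.png

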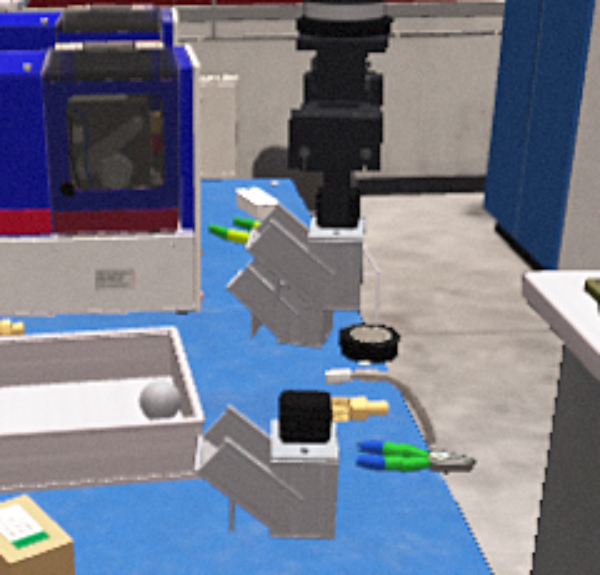

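The crop shows the held pot level at (320,260) with no slip in the grip, and the ball in the tray at (160,398). I'm lowering it slowly.

>>> step_arm(
  motion=[
    {"dx":0.012,"dy":0,"dz":0.3,"wx":0,"wy":0,"wz":0.001,"claw":10},
    {"dx":0.012,"dy":0,"dz":0.65,"wx":0,"wy":0,"wz":0.001,"claw":10},
    {"dx":0.012,"dy":0,"dz":0.9,"wx":0,"wy":0,"wz":0.001,"claw":10},
    {"dx":0.012,"dy":0,"dz":0.98,"wx":0,"wy":0,"wz":0.001,"claw":10},
    {"dx":0.012,"dy":0,"dz":0.98,"wx":0,"wy":0,"wz":0.001,"claw":10},
  ],
)

```text
clock: 30.05
tool_pos: [0.4281, 0.1305, 0.0818]
eef_rot: [0.994, -0.107, 0.001, -0.002]
contact_force: [-0.6, -0.6, -1.4]
opening: 0.289
finger_force: 59.5
```

```bash
python3 go.py .4256 .1307 .0725 -12.2 0
```

```text
t 30.05 q [-0.46  0.78  0.1   2.22 -0.51  0.15 -1.67] pos [0.4281 0.1305 0.0818]
d [-0.031  0.004  0.116] w [-0.0011 -0.0006 -0.0006] rows 1.0 Fz [-0.62 -0.57 -1.38]
```

>>> step_arm(
  motion=[
    {"dx":-0.03,"dy":0,"dz":0.06,"wx":0,"wy":0,"wz":0,"claw":10},
    {"dx":-0.03,"dy":0,"dz":0.1,"wx":0,"wy":0,"wz":0,"claw":10},
    {"dx":-0.03,"dy":0,"dz":0.116,"wx":0,"wy":0,"wz":0,"claw":10},
    {"dx":-0.03,"dy":0,"dz":0.116,"wx":0,"wy":0,"wz":0,"claw":10},
  ],
)

```text
clock: 30.45
tool_pos: [0.4255, 0.1311, 0.0728]
eef_rot: [0.994, -0.107, 0.001, -0.002]
contact_force: [-0.3, -0.0, 2.3]
opening: 0.291
finger_force: 59.5
```

```bash
python3 go.py .4256 .1307 .0725 -12.2 0
```

```text
t 30.45 q [-0.45  0.8   0.08  2.23 -0.52  0.12 -1.66] pos [0.4255 0.1311 0.0728]
d [0.002 0.005 0.003] w [-0.0012 -0.0008 -0.0007] rows 1.0 Fz [-0.33 -0.    2.27]
```

Contact has been made, at 2.3 N. I'm releasing and rising.

>>> step_arm(
  motion=[
    {"dx":0,"dy":0,"dz":0,"wx":0,"wy":0,"wz":0,"claw":55},
    {"dx":0,"dy":0,"dz":0,"wx":0,"wy":0,"wz":0,"claw":55},
    {"dx":0,"dy":0,"dz":0,"wx":0,"wy":0,"wz":0,"claw":55},
    {"dx":0,"dy":0,"dz":0,"wx":0,"wy":0,"wz":0,"claw":55},
  ],
)

```text
clock: 30.85
tool_pos: [0.4254, 0.1309, 0.0722]
eef_rot: [0.994, -0.108, 0.001, -0.001]
contact_force: [1.1, -0.9, -0.4]
opening: 0.616
finger_force: 0.0
```

>>> step_arm(
  motion=[
    {"dx":0,"dy":0,"dz":-0.4,"wx":0,"wy":0,"wz":0,"claw":55},
    {"dx":0,"dy":0,"dz":-1,"wx":0,"wy":0,"wz":0,"claw":55},
  ],
)

```text
clock: 31.05
tool_pos: [0.4237, 0.1303, 0.1515]
eef_rot: [0.994, -0.108, -0.001, -0.0]
contact_force: [2.0, 0.8, 0.7]
opening: 0.624
finger_force: 0.0
```

>>> step_arm(
  motion=[
    {"dx":0.1,"dy":0,"dz":-0.5,"wx":0,"wy":0,"wz":0,"claw":55},
    {"dx":0.1,"dy":0,"dz":-0.9,"wx":0,"wy":0,"wz":0,"claw":55},
    {"dx":0.1,"dy":0,"dz":-0.9,"wx":0,"wy":0,"wz":0,"claw":55},
    {"dx":0.1,"dy":0,"dz":-0.9,"wx":0,"wy":0,"wz":0,"claw":55},
  ],
)

```text
clock: 31.45
tool_pos: [0.4326, 0.1292, 0.2244]
eef_rot: [0.994, -0.107, 0.001, -0.002]
contact_force: [0.4, 0.2, -0.4]
opening: 0.621
finger_force: 0.0
```

```bash
python3 w.py w5
```

```text
[[-0.212, -0.94, -0.268, 0.503], [-0.977, 0.203, 0.062, 0.115], [-0.004, 0.275, -0.961, 0.37], [0.0, 0.0, 0.0, 1.0]]
grip [432. 173.] 1472 [array([0.4288, 0.0138]), array([0.0265, 0.036 ]), np.float64(67.3835)] 0.09924053819499559
grip [ 28. 198.] 1326 [array([0.4792, 0.3452]), array([0.0258, 0.0359]), np.float64(82.639)] 0.09914117462457778
grip [289. 209.] 1324 [array([0.4236, 0.1314]), array([0.0251, 0.0362]), np.float64(77.1879)] 0.09940006169338048
```

View pics/w5.png

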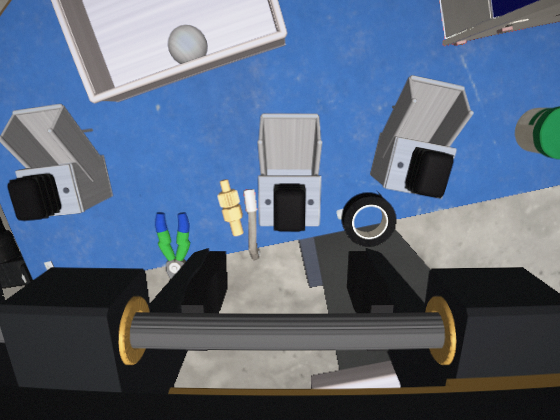

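All three pots stand upright in their places, with grips at (28,198), (289,209) and (432,173). The ball lies in the tray at (187,44).

```bash
python3 -c "
from plant import workorder
print(workorder.finish_job())"
```

```text
the job is handed in; nothing more can be done
None
```

The job is handed in at about 31.5 s: all three pots were weighed, the middle one (3.9 N against 2.0 N and 1.6 N) was the only one tipped, the ball is in the tray, and all three pots stand upright within about 2 mm of where they stood.

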